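Slide in and pin the grinding slab's gauge blades

TASK

Two or three flat steel gauge blades lie on the ledge: slide each one, flat, into the slotted foot of its own width under the front edge of the granite grinding slab, until its scribed line is level with the foot's mouth and its hole sits under the hole in the foot, and drop a retaining pin through both, fully home. The pins are in the teak box: slide its lid open to get at them, and slide it fully shut once all the blades are pinned. Leave the other things on the ledge where they stand.

Things in the scene. Friction and masses are not known exactly. Their poses are not given: they have to be found in the camera images.
- narrow_blade_grip (a point): centre of the narrow gauge blade's upright teak grip, 25 mm above the underside. Blade: flat steel plate 84 x 30 x 5 mm lying on the ledge; may be absent. Grip block: 24 (along blade) x 12 x 40 mm tall, on the plate's rear end. x points to the nose (72 mm ahead of this point), z up. A black line is scribed across the plate 24 mm ahead of this point
- narrow_blade_hole (a point): centre of the 12 mm pin hole through the narrow blade, 2.5 mm above the underside, 46 mm ahead of its grip centre and 22 mm ahead of the scribed line; axes as for the grip
- narrow_foot_hole (a point): centre of the top mouth of the 10 mm pin hole in the narrow foot: a fixed dark steel bridge, 49 mm wide, 20 mm high. Under its 12 mm thick top is a slot 33 mm wide, 8 mm high, whose floor is the ledge. x: the way the blade slides in, z up. The slot's mouth is 22 mm before this point, its sides flared over the first 10 mm; open behind, so nothing stops the blade at the right depth
- medium_blade_grip (a point): centre of the medium gauge blade's upright teak grip, 25 mm above the underside. Blade: flat steel plate 84 x 40 x 5 mm lying on the ledge; may be absent. Grip block: 24 (along blade) x 12 x 40 mm tall, on the plate's rear end. x points to the nose (72 mm ahead of this point), z up. A black line is scribed across the plate 24 mm ahead of this point
- medium_blade_hole (a point): centre of the 12 mm pin hole through the medium blade, 2.5 mm above the underside, 46 mm ahead of its grip centre and 22 mm ahead of the scribed line; axes as for the grip
- medium_foot_hole (a point): centre of the top mouth of the 10 mm pin hole in the medium foot: a fixed dark steel bridge, 59 mm wide, 20 mm high. Under its 12 mm thick top is a slot 43 mm wide, 8 mm high, whose floor is the ledge. x: the way the blade slides in, z up. The slot's mouth is 22 mm before this point, its sides flared over the first 10 mm; open behind, so nothing stops the blade at the right depth
- wide_blade_grip (a point): centre of the wide gauge blade's upright teak grip, 25 mm above the underside. Blade: flat steel plate 84 x 50 x 5 mm lying on the ledge; may be absent. Grip block: 24 (along blade) x 12 x 40 mm tall, on the plate's rear end. x points to the nose (72 mm ahead of this point), z up. A black line is scribed across the plate 24 mm ahead of this point
- wide_blade_hole (a point): centre of the 12 mm pin hole through the wide blade, 2.5 mm above the underside, 46 mm ahead of its grip centre and 22 mm ahead of the scribed line; axes as for the grip
- wide_foot_hole (a point): centre of the top mouth of the 10 mm pin hole in the wide foot: a fixed dark steel bridge, 69 mm wide, 20 mm high. Under its 12 mm thick top is a slot 53 mm wide, 8 mm high, whose floor is the ledge. x: the way the blade slides in, z up. The slot's mouth is 22 mm before this point, its sides flared over the first 10 mm; open behind, so nothing stops the blade at the right depth
- pin1_center (a point): centre of a steel pin 41 mm tall: shank 7 mm across, 19 mm long, round-ended, below a round head 14 mm across, 22 mm tall. This point is 20.5 mm above the shank's end, 1.5 mm above the head's underside; z from shank to head. Four like pins, one or more spare, stand 34 mm apart in a row in the pin box, heads' undersides 36 mm above the ledge. When home the head rests on the foot
- pin2_center (a point): centre of a steel pin 41 mm tall: shank 7 mm across, 19 mm long, round-ended, below a round head 14 mm across, 22 mm tall. This point is 20.5 mm above the shank's end, 1.5 mm above the head's underside; z from shank to head. Four like pins, one or more spare, stand 34 mm apart in a row in the pin box, heads' undersides 36 mm above the ledge. When home the head rests on the foot
- pin3_center (a point): centre of a steel pin 41 mm tall: shank 7 mm across, 19 mm long, round-ended, below a round head 14 mm across, 22 mm tall. This point is 20.5 mm above the shank's end, 1.5 mm above the head's underside; z from shank to head. Four like pins, one or more spare, stand 34 mm apart in a row in the pin box, heads' undersides 36 mm above the ledge. When home the head rests on the foot
- pin4_center (a point): centre of a steel pin 41 mm tall: shank 7 mm across, 19 mm long, round-ended, below a round head 14 mm across, 22 mm tall. This point is 20.5 mm above the shank's end, 1.5 mm above the head's underside; z from shank to head. Four like pins, one or more spare, stand 34 mm apart in a row in the pin box, heads' undersides 36 mm above the ledge. When home the head rests on the foot
- slab: fixed black granite slab, 200 x 400 mm, top 65 mm above the ledge, granite roller lying on it to 129 mm high; origin at ledge level under its centre. Its front edge (its -x side) is 28 mm beyond the feet's pin holes; the three feet stand 115 mm apart along it, in any order
- lid (a joint): sliding lid of the teak pin box (box about 315 x 102 mm, 63 mm high): 0 m fully shut over the pins, 0.155 m fully open; it slides along the box towards the robot, over the solid half, against about 1.5 N of friction, and stays where it is left
- lid_knob (a point): centre of the lid's upright teak grip, 30 mm along the sliding direction x 12 mm across x 28 mm tall, standing on the lid (lid top 70 mm above the ledge, this point 84 mm). Opening moves it along its own -x, z up; the row of pins runs along x. The box's side walls are 61 mm high, inner faces 45 mm either side of the pins
- tumbler: stainless tumbler, 64 mm wide, 75 mm tall; a bystander; origin at its underside's centre
- scoop: green plastic scoop, about 160 x 50 mm, 25 mm high; a bystander; origin at its underside's centre
- jar: white lidded ceramic jar, 92 mm wide, 120 mm tall; a bystander; origin at its underside's centre
- shell_bowl: coconut-shell bowl, 84 mm wide, 40 mm tall; a bystander; origin at its underside's centre
- tin: steel tin, 66 mm wide, 85 mm tall; a bystander; origin at its underside's centre
Things that resemble listed ones, but are neither listed nor needed, are in the scene too. What is shaped like the part that bears wide_foot_hole but red is not meant.

How it is judged:
On the way, in this order (a step that is already met when the one before it is completed fails the run):
1. the pin box's lid is slid open (more than 100 mm) (value of joint lid above 0.1 m), for 0.2 s.
2. every blade present is in the foot of its width to its set depth and pinned (x of narrow_blade_hole in the frame of narrow_foot_hole between -0.004 and 0.004 m and y of narrow_blade_hole in the frame of narrow_foot_hole between -0.004 and 0.004 m and z of narrow_blade_hole in the frame of narrow_foot_hole below -0.014 m and angle between the x axis of narrow_blade_hole and the x axis of narrow_foot_hole, either way round below 0.12 rad and ((horizontal distance between pin1_center and narrow_blade_hole below 0.006 m and z of pin1_center in the frame of narrow_blade_hole below 0.0215 m and angle between the z axis of pin1_center and the z axis of narrow_blade_hole, either way round below 0.2 rad) or (horizontal distance between pin2_center and narrow_blade_hole below 0.006 m and z of pin2_center in the frame of narrow_blade_hole below 0.0215 m and angle between the z axis of pin2_center and the z axis of narrow_blade_hole, either way round below 0.2 rad) or (horizontal distance between pin3_center and narrow_blade_hole below 0.006 m and z of pin3_center in the frame of narrow_blade_hole below 0.0215 m and angle between the z axis of pin3_center and the z axis of narrow_blade_hole, either way round below 0.2 rad) or (horizontal distance between pin4_center and narrow_blade_hole below 0.006 m and z of pin4_center in the frame of narrow_blade_hole below 0.0215 m and angle between the z axis of pin4_center and the z axis of narrow_blade_hole, either way round below 0.2 rad)) and x of medium_blade_hole in the frame of medium_foot_hole between -0.004 and 0.004 m and y of medium_blade_hole in the frame of medium_foot_hole between -0.004 and 0.004 m and z of medium_blade_hole in the frame of medium_foot_hole below -0.014 m and angle between the x axis of medium_blade_hole and the x axis of medium_foot_hole, either way round below 0.12 rad and ((horizontal distance between pin1_center and medium_blade_hole below 0.006 m and z of pin1_center in the frame of medium_blade_hole below 0.0215 m and angle between the z axis of pin1_center and the z axis of medium_blade_hole, either way round below 0.2 rad) or (horizontal distance between pin2_center and medium_blade_hole below 0.006 m and z of pin2_center in the frame of medium_blade_hole below 0.0215 m and angle between the z axis of pin2_center and the z axis of medium_blade_hole, either way round below 0.2 rad) or (horizontal distance between pin3_center and medium_blade_hole below 0.006 m and z of pin3_center in the frame of medium_blade_hole below 0.0215 m and angle between the z axis of pin3_center and the z axis of medium_blade_hole, either way round below 0.2 rad) or (horizontal distance between pin4_center and medium_blade_hole below 0.006 m and z of pin4_center in the frame of medium_blade_hole below 0.0215 m and angle between the z axis of pin4_center and the z axis of medium_blade_hole, either way round below 0.2 rad)) and x of wide_blade_hole in the frame of wide_foot_hole between -0.004 and 0.004 m and y of wide_blade_hole in the frame of wide_foot_hole between -0.004 and 0.004 m and z of wide_blade_hole in the frame of wide_foot_hole below -0.014 m and angle between the x axis of wide_blade_hole and the x axis of wide_foot_hole, either way round below 0.12 rad and ((horizontal distance between pin1_center and wide_blade_hole below 0.006 m and z of pin1_center in the frame of wide_blade_hole below 0.0215 m and angle between the z axis of pin1_center and the z axis of wide_blade_hole, either way round below 0.2 rad) or (horizontal distance between pin2_center and wide_blade_hole below 0.006 m and z of pin2_center in the frame of wide_blade_hole below 0.0215 m and angle between the z axis of pin2_center and the z axis of wide_blade_hole, either way round below 0.2 rad) or (horizontal distance between pin3_center and wide_blade_hole below 0.006 m and z of pin3_center in the frame of wide_blade_hole below 0.0215 m and angle between the z axis of pin3_center and the z axis of wide_blade_hole, either way round below 0.2 rad) or (horizontal distance between pin4_center and wide_blade_hole below 0.006 m and z of pin4_center in the frame of wide_blade_hole below 0.0215 m and angle between the z axis of pin4_center and the z axis of wide_blade_hole, either way round below 0.2 rad))), for 0.3 s.
At the end, for the whole second after the job is handed in: Each blade present: flat in the foot of its own width, hole within 4 mm of the foot's hole along and across the slot, in line within 0.12 rad, a pin upright (0.2 rad) through both, home within 2.5 mm. Lid shut within 6 mm. Bystanders moved under 50 mm. Spare pins anywhere (all of step 2 and value of joint lid below 0.006 m); the robot touches nothing.
It fails at once if the tumbler is moved more than 50 mm (distance of tumbler from where it was at the start of the episode above 0.05 m).
It fails at once if the scoop is moved more than 50 mm (distance of scoop from where it was at the start of the episode above 0.05 m).
It fails at once if the jar is moved more than 50 mm (distance of jar from where it was at the start of the episode above 0.05 m).
It fails at once if the shell bowl is moved more than 50 mm (distance of shell_bowl from where it was at the start of the episode above 0.05 m).
It fails at once if the tin is moved more than 50 mm (distance of tin from where it was at the start of the episode above 0.05 m).
Of narrow_blade, medium_blade, wide_blade only 2 to 3 are there at a start; the rules pass over those that are not, and their reading is None.
At some moment in a run one of narrow_blade, medium_blade, wide_blade may be knocked a few centimetres aside while the robot is not near it.
Once in a run the grip may slacken for a moment while it holds something.
It also fails if it takes over 210 s, if anything falls off the work surface, if the arm or the gripper's body presses on something with over 40 N, if the wrist force passes 120 N, or if a joint passes its speed limit or range.

ROBOT

A 6-joint arm with a two-finger parallel gripper is mounted at the origin on the work surface. World frame = base frame: x ahead of the robot, y to its left, z up, the work surface at z = 0. Lengths are in m, angles in rad, forces in N, time in s.
With the tool pointing down it reaches from about 0.325 to 0.775 m from the base axis. Payload 5.5 kg.
Tool frame: the origin (TCP) lies on the centre line of the jaws, within the pads' length; the fingertips stand 14 mm ahead of it and the grasp point (between the pads) lies 5 mm behind it; z points along the fingers, y is the direction in which the jaws open and shut (so a half turn about z gives the same grasp; the last joint's range is limited). The gripper opens to 85 mm and grips with 20 to 120 N. Pads are 22 mm wide; open, the fingers measure 114 mm over their backs; the gripper's body (76 mm by 85 mm) begins 54 mm behind the grasp point. The pads swing forward as they close: fully open they stand 13 mm farther back than shut.
Start: joints at [-1.318, 0.091, 1.231, -0, 1.82, -0.057], TCP at [0.183, -0.571, 0.245] pointing down, gripper open.
Joint ranges: [-2.87, 2.87], [-0.86, 2.18], [0.17, 2.46], [-1.51, 4.65], [0.06, 2.69], [-2.65, 2.65]. Speed limits (rad/s): [2.57, 2.57, 3.01, 3.14, 3.14, 3.14].

INTERFACE

Orientations are given as a unit quaternion [w, x, y, z].
In Python, from station import get_state, read_camera, camera_model, close_job gives the robot as it stands.
- The arm moves only by the tool send_rows, never from a script. Its argument "rows" is a list of rows, each a list of 2 entries, a list of its own where there are three numbers: the shift along the tool's x, y, z in mm, then the turn about the tool's z in degrees. In form: [[[tx, ty, tz], roll], ...]. A call has 1 to 10 rows; each row shifts and turns the commanded pose from where the row before left it, along the tool's axes as they then stand; what a row does not reach is not made up. A row lasts 1/10 s, in which the tool goes at most 50 mm and 8.59 degrees, less where a joint would pass 70% of its speed; a pose out of reach is approached as far as the arm can. A call is refused whole if a number of a shift passes 50 or a number of a turn 8.59, either way. A call with a gripper value outside its range is refused whole. "gripper" is the opening, from 0 (shut) to 1 (fully open), set as the call begins (left out, the last holds). The fingers move at their own pace and stop on an object; "newtons" is the grip in N (left out, the last holds). Time passes only in rows, so rows that do not move let the fingers close. It gives the time, the measured TCP pose, the force and the opening at its end, in the units of the state.
- get_state(): the state, without advancing time (a new reading comes with each control period).
- read_camera(name): name is "scene" or "top" or "wrist"; returns (picture, depth): 400x640x3 uint8, red, green, blue; 400x640 float32, m along the optical axis (not along the pixel's ray), 0 where there is no reading.
- camera_model(name): a dict with "K" (3x3 intrinsics, pixels), "world_from_camera" (4x4, takes a point from camera to world coordinates). Camera axes: x right, y down, z forward; pixel columns grow to the right and rows downward; lengths in m; the calibration is good to about 2 mm. A picture is of the moment at which its call begins: read the wrist's pose just before it. camera_model takes no time and is no camera call; for the wrist camera it gives the pose at the moment of the call.
- close_job(): hands the job in, once; it reports no verdict.
The state is a dict: "t": time; "joint_positions": joint angles; "joint_vel": joint speeds; "effort": joint torques, N m; "tool_pos": TCP position; "tool_rot": TCP orientation; "wrist_force": force on the tool from outside, world axes, zero at the start; "ft_torque": the same for the moment, N m; "finger_gap": finger opening in m.
Only numpy, scipy, OpenCV 4.12 (cv2) and the standard library are available. Lean on these libraries where they do the work, as an engineer would, in place of code of your own. Each camera call takes 0.05 s, during which the arm holds its last target.

## Working session

There is one attempt and no reset: what is moved stays moved. The work goes in short steps, Python scripts to look and compute and a tool call to move; the robot and the scene stay as the last step left them, time stands still between calls to the robot, and variables do not carry over. Pictures are saved under pics/ and viewed, and the job is handed in when it is done.

Besides the shell and the picture viewer there is one more tool, called as a command line: name --argument value ..., lists and objects as JSON in quotes. send_rows: Moves the arm, as the interface text tells. Its arguments: {"type":"object","properties":{"rows":{"type":"array","items":{"type":"array"}},"gripper":{"type":"number"},"newtons":{"type":"number"}},"required":["rows"]}

```bash
ls; mkdir -p pics; cat > h.py <<'E'
import numpy as np, cv2
from station import *
def snap(name,fn):
    m=camera_model(name); p,d=read_camera(name)
    cv2.imwrite('pics/'+fn+'.png',p[:,:,::-1]); np.savez('pics/'+fn+'.npz',p=p,d=d,K=m['K'],T=m['world_from_camera'])
    return p,d,np.array(m['K']),np.array(m['world_from_camera'])
def load(fn):
    z=np.load('pics/'+fn+'.npz'); return z['p'],z['d'],z['K'],z['T']
def pts(d,K,T):
    v,u=np.mgrid[:d.shape[0],:d.shape[1]]
    c=np.stack([(u-K[0,2])/K[0,0]*d,(v-K[1,2])/K[1,1]*d,d],-1)
    return c@T[:3,:3].T+T[:3,3]
def ray(u,v,z,K,T):
    r=T[:3,:3]@np.array([(u-K[0,2])/K[0,0],(v-K[1,2])/K[1,1],1]); o=T[:3,3]
    return o+r*(z-o[2])/r[2]
def st():
    s=get_state(); print({k:np.round(v,4).tolist() for k,v in s.items() if k in('t','tool_pos','tool_rot','wrist_force','finger_gap','joint_positions')})
    return s
E
python3 - <<'E'
from h import *
st()
for n in ('scene','top','wrist'):
    p,d,K,T=snap(n,n+'0'); print(n,K.round(1).tolist(),T.round(3).tolist())
E
```

```text
pics
{'t': 0.0, 'joint_positions': [-1.3177, 0.0918, 1.2319, 0.0, 1.8198, -0.0567], 'tool_pos': [0.1829, -0.5712, 0.2442], 'tool_rot': [-0.001, 0.988, 0.1543, -0.0001], 'wrist_force': [-0.4424, -0.532, 0.3723], 'finger_gap': 0.0853}
scene [[445.9, 0.0, 315.1], [0.0, 445.9, 203.8], [0.0, 0.0, 1.0]] [[0.062, 0.824, -0.563, 1.377], [0.998, -0.053, 0.032, -0.029], [-0.004, -0.564, -0.826, 1.294], [0.0, 0.0, 0.0, 1.0]]
top [[450.2, 0.0, 322.3], [0.0, 450.2, 195.1], [0.0, 0.0, 1.0]] [[0.017, -0.981, 0.193, 0.313], [-1.0, -0.015, 0.008, 0.006], [-0.005, -0.193, -0.981, 1.368], [0.0, 0.0, 0.0, 1.0]]
wrist [[329.0, 0.0, 321.4], [0.0, 329.0, 202.3], [0.0, 0.0, 1.0]] [[0.306, -0.905, -0.296, 0.259], [-0.952, -0.291, -0.093, -0.546], [-0.002, 0.31, -0.951, 0.373], [0.0, 0.0, 0.0, 1.0]]
```

View pics/top0.png

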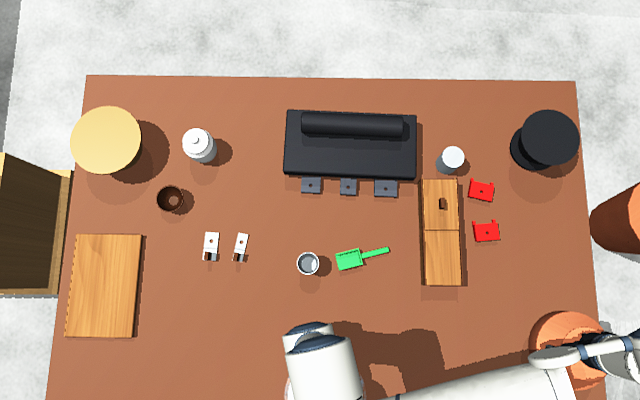

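View pics/scene0.png

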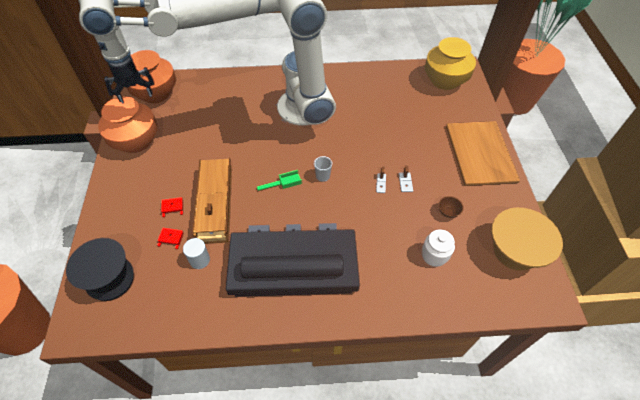

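View pics/wrist0.png

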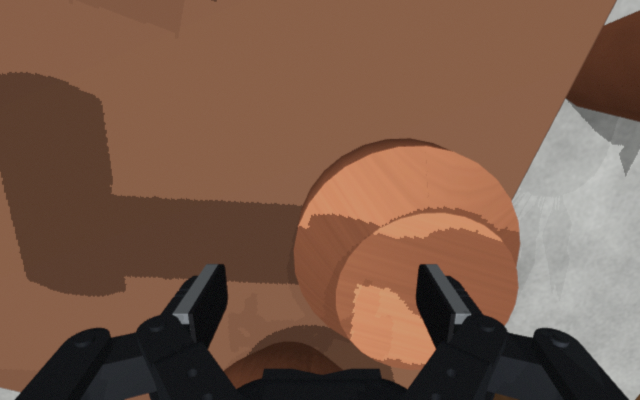

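```bash
python3 - <<'E'
from h import *
p,d,K,T=load('top0')
a=cv2.resize(p[220:275,190:260],None,fx=8,fy=8,interpolation=cv2.INTER_CUBIC)
b=cv2.resize(p[165:205,280:420],None,fx=5,fy=5,interpolation=cv2.INTER_CUBIC)
cv2.imwrite('pics/c1.png',a[:,:,::-1]);cv2.imwrite('pics/c2.png',b[:,:,::-1])
for n,u,v,z in [('grip1',208,258,.04),('grip2',237,258,.04),('b1',211,240,.005),('b2',241,240,.005),('f1',311,186,.02),('f2',348,187,.02),('f3',386,188,.02),('knob',443,203,.098),('boxtop',440,180,.07),('boxbot',442,285,.07),('tumbler',308,262,.075),('scoop',350,260,.02),('scooph',388,251,.02),('tin',453,158,.085),('jar',198,142,.12),('bowl',170,200,.04)]:
    print(n,ray(u,v,z,K,T).round(3),pts(d,K,T)[v,u].round(3))
E
```

```text
grip1 [0.381 0.348 0.04 ] [0.381 0.348 0.039]
grip2 [0.382 0.263 0.04 ] [0.382 0.263 0.04 ]
b1 [0.437 0.351 0.005] [0.437 0.352 0.002]
b2 [0.438 0.26  0.005] [0.439 0.261 0.003]
f1 [0.606 0.051 0.02 ] [ 0.61   0.052 -0.001]
f2 [ 0.604 -0.062  0.02 ] [ 0.608 -0.063  0.002]
f3 [ 0.603 -0.178  0.02 ] [ 0.603 -0.178  0.02 ]
knob [ 0.545 -0.33   0.098] [ 0.545 -0.331  0.095]
boxtop [ 0.619 -0.331  0.07 ] [ 0.618 -0.33   0.073]
boxbot [ 0.315 -0.326  0.07 ] [ 0.315 -0.33   0.057]
tumbler [0.373 0.053 0.075] [0.376 0.056 0.005]
scoop [ 0.383 -0.069  0.02 ] [ 0.384 -0.07   0.008]
scooph [ 0.411 -0.182  0.02 ] [ 0.412 -0.183  0.012]
tin [ 0.683 -0.367  0.085] [ 0.683 -0.368  0.082]
jar [0.709 0.378 0.12 ] [0.714 0.382 0.106]
bowl [0.552 0.473 0.04 ] [0.559 0.487 0.001]
```

View pics/c1.png

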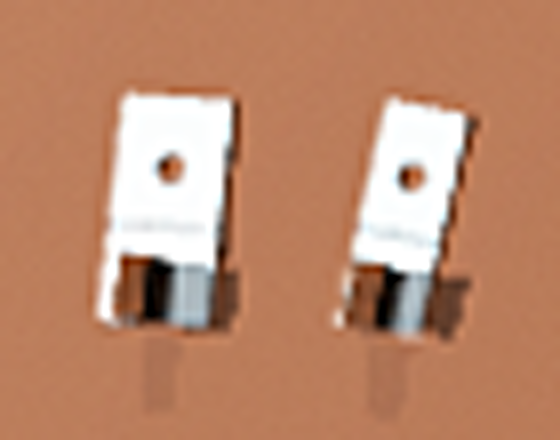

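View pics/c2.png

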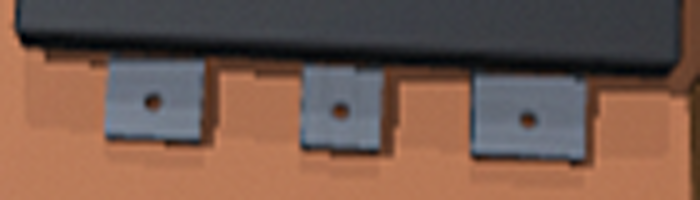

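```bash
cat >> h.py <<'E'
from scipy.spatial.transform import Rotation as Ro
def pose():
    s=get_state(); q=s['tool_rot']; R=Ro.from_quat([q[1],q[2],q[3],q[0]]).as_matrix()
    return np.array(s['tool_pos']),R
def go(target,yaw=None):
    """prints shift in tool axes (present & after turn) ; yaw= desired heading of tool x in world deg"""
    p,R=pose(); dw=np.array(target)-p
    h=np.degrees(np.arctan2(R[1,0],R[0,0]))
    print('now',p.round(4),'heading',h.round(2),'tilt',np.degrees(np.arccos(-R[2,2])).round(2))
    print('shift mm in tool axes now',(R.T@dw*1000).round(1))
    if yaw is not None:
        c,s=np.cos(np.radians(yaw)),np.sin(np.radians(yaw))
        print('roll',round(h-yaw,2),'shift after turn',np.round(np.array([[c,s,0],[s,-c,0],[0,0,-1]])@dw*1000,1))
E
python3 - <<'E'
from h import *
p,d,K,T=load('top0'); P=pts(d,K,T)
def rect(m,n):
    q=P[m][:,:2].astype(np.float32); r=cv2.minAreaRect(q); print(n,m.sum(),np.round(r[0],4),np.round(r[1],4),round(r[2],2),'med z',np.median(P[m][:,2]).round(4))
reg=(P[...,0]>.28)&(P[...,0]<.66)&(P[...,1]>-.42)&(P[...,1]<-.26)
rect(reg&(P[...,2]>.045)&(P[...,2]<.08),'box')
rect(reg&(P[...,2]>.066)&(P[...,2]<.076)&(P[...,0]<.64),'lid')
rect(reg&(P[...,2]>.085)&(P[...,2]<.11)&(abs(P[...,0]-.55)<.04),'knob')
go([.545,-.33,.26],0)
E
```

```text
box 4124 [ 0.4871 -0.325 ] [0.3448 0.1244] 0.92 med z 0.0633
lid 1596 [ 0.4704 -0.3296] [0.3106 0.1111] 0.66 med z 0.0695
knob 56 [ 0.5456 -0.3285] [0.0286 0.0125] 4.62 med z 0.0969
now [ 0.1829 -0.5713  0.2444] heading 17.75 tilt 0.08
shift mm in tool axes now [ 418.4 -119.4  -15.4]
roll 17.75 shift after turn [ 362.1 -241.3  -15.6]
```

send_rows --rows '[[[0,0,0],5.9],[[0,0,0],5.9],[[0,0,0],5.9],[[36,-24,-3],0],[[36,-24,-3],0],[[36,-24,-3],0],[[36,-24,-3],0],[[36,-24,-3],0],[[36,-24,0],0],[[36,-24,0],0]]' --gripper 1

```text
t: 1.15
tool_pos: [0.436, -0.402, 0.2601]
tool_rot: [-0.0, 1.0, 0.0, -0.0]
wrist_force: [0.6, -0.8, 0.2]
finger_gap: 0.0853
```

send_rows --rows '[[[36,-24,0],0],[[36,-24,0],0],[[30,-20,0],0],[[0,0,0],0],[[0,0,0],0]]'

```text
t: 1.65
tool_pos: [0.537, -0.3346, 0.2595]
tool_rot: [-0.0, 1.0, 0.001, -0.001]
wrist_force: [-0.3, -0.1, 0.7]
finger_gap: 0.085
```

```bash
python3 - <<'E'
from h import *
st(); p,d,K,T=snap('wrist','w1'); P=pts(d,K,T)
m=(P[...,2]>.088)&(P[...,2]<.11)&(abs(P[...,0]-.545)<.05)&(abs(P[...,1]+.33)<.05)
q=P[m][:,:2].astype(np.float32); print(m.sum(),cv2.minAreaRect(q),np.median(P[m][:,2]))
go([.545,-.33,.26],0)
E
```

```text
{'t': 1.65, 'joint_positions': [-0.6108, 0.1861, 1.1019, -0.0005, 1.855, 0.9574], 'tool_pos': [0.537, -0.3346, 0.2595], 'tool_rot': [-0.0002, 1.0, 0.0012, -0.0007], 'wrist_force': [-0.2695, -0.0637, 0.664], 'finger_gap': 0.085}
452 ((0.5466751456260681, -0.32819664478302), (0.02969607524573803, 0.011811679229140282), 0.3780187666416168) 0.09797769842603776
now [ 0.5364 -0.3353  0.2598] heading 0.06 tilt 0.06
shift mm in tool axes now [ 8.6 -5.3 -0.2]
roll 0.06 shift after turn [ 8.6 -5.3 -0.2]
```

View pics/w1.png

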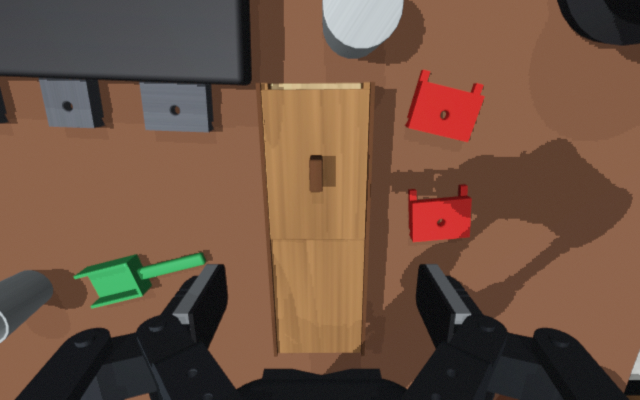

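send_rows --rows '[[[10,-7,0],0],[[0,0,40],0],[[0,0,40],0],[[0,0,40],0],[[0,0,25],0],[[0,0,15],0],[[0,0,10],0],[[0,0,0],0],[[0,0,0],0]]'

```text
t: 2.6
tool_pos: [0.5473, -0.3287, 0.0921]
tool_rot: [0.001, 1.0, 0.0, 0.001]
wrist_force: [-0.3, -0.1, 0.1]
finger_gap: 0.0851
```

```bash
python3 - <<'E'
from h import *
st(); go([.5467,-.3282,.089],0)
E
```

```text
{'t': 2.6, 'joint_positions': [-0.5941, 0.2142, 1.3666, 0.0, 1.5582, 0.9761], 'tool_pos': [0.5473, -0.3287, 0.0921], 'tool_rot': [0.0007, 1.0, 0.0003, 0.0011], 'wrist_force': [-0.3358, -0.0716, 0.0582], 'finger_gap': 0.0851}
now [ 0.5473 -0.3287  0.0921] heading 0.03 tilt 0.15
shift mm in tool axes now [-0.6 -0.5  3.1]
roll 0.03 shift after turn [-0.6 -0.5  3.1]
```

send_rows --rows '[[[0,0,2],0],[[0,0,0],0],[[0,0,0],0],[[0,0,0],0],[[0,0,0],0],[[0,0,0],0]]' --gripper 0 --newtons 30

```text
t: 3.2
tool_pos: [0.5467, -0.3291, 0.0886]
tool_rot: [0.001, 1.0, 0.0, 0.0]
wrist_force: [0.2, -4.9, 0.7]
finger_gap: 0.0113
```

send_rows --rows '[[[-10,0,0],0],[[-20,0,0],0],[[-25,0,0],0],[[-25,0,0],0],[[-25,0,0],0],[[-25,0,0],0],[[-15,0,0],0],[[-8,0,0],0],[[0,0,0],0],[[0,0,0],0]]'

```text
t: 4.2
tool_pos: [0.3971, -0.3308, 0.0888]
tool_rot: [0.003, 1.0, 0.001, 0.005]
wrist_force: [17.2, -13.5, -9.4]
finger_gap: 0.0115
```

send_rows --rows '[[[0,0,0],0],[[0,0,0],0],[[0,0,0],0],[[0,0,0],0]]' --gripper 1

```text
t: 4.6
tool_pos: [0.3936, -0.328, 0.0882]
tool_rot: [-0.0, 1.0, 0.0, -0.0]
wrist_force: [0.2, 0.4, 0.5]
finger_gap: 0.069
```

send_rows --rows '[[[0,0,-20],0],[[0,0,-40],0],[[0,0,-40],0],[[20,0,-40],0],[[40,0,-20],0],[[40,0,0],0],[[0,0,0],0],[[0,0,0],0]]'

```text
t: 5.4
tool_pos: [0.4941, -0.3278, 0.247]
tool_rot: [-0.001, 1.0, 0.001, -0.001]
wrist_force: [-0.9, -1.0, -0.1]
finger_gap: 0.0856
```

```bash
python3 - <<'E'
from h import *
st(); p,d,K,T=snap('wrist','w2'); P=pts(d,K,T)
m=(P[...,2]>.088)&(P[...,2]<.11)&(abs(P[...,0]-.395)<.06)&(abs(P[...,1]+.33)<.05)
q=P[m][:,:2].astype(np.float32); print(m.sum(),cv2.minAreaRect(q),np.median(P[m][:,2]))
m=(P[...,2]>.05)&(P[...,2]<.065)&(P[...,0]>.47)&(P[...,0]<.61)&(abs(P[...,1]+.33)<.04)
n,lab,s,c=cv2.connectedComponentsWithStats(m.astype(np.uint8))
for i in range(1,n):
    if s[i,4]>15: q=P[lab==i]; print(s[i,4],q.mean(0).round(4),cv2.minEnclosingCircle(q[:,:2].astype(np.float32)))
E
```

```text
{'t': 5.4, 'joint_positions': [-0.6431, 0.0745, 1.2451, -0.0002, 1.8246, 0.9256], 'tool_pos': [0.4941, -0.3278, 0.247], 'tool_rot': [-0.0007, 1.0, 0.001, -0.0011], 'wrist_force': [-0.8618, -1.0066, -0.1107], 'finger_gap': 0.0856}
374 ((0.39817455410957336, -0.3299192786216736), (0.030156170949339867, 0.010814801789820194), 0.19604745507240295) 0.09805938088742366
181 [ 0.605  -0.3276  0.0578] ((0.6059842705726624, -0.32750076055526733), 0.00688900426030159)
183 [ 0.5722 -0.328   0.0581] ((0.5720201134681702, -0.3282121419906616), 0.007010264787822962)
171 [ 0.5385 -0.3283  0.0579] ((0.5381263494491577, -0.3283895254135132), 0.006810847204178572)
166 [ 0.5049 -0.3288  0.0576] ((0.5044183731079102, -0.32860052585601807), 0.007082684431225061)
719 [ 0.475  -0.3298  0.0586] ((0.4746105670928955, -0.3299688696861267), 0.03992580622434616)
```

View pics/w2.png

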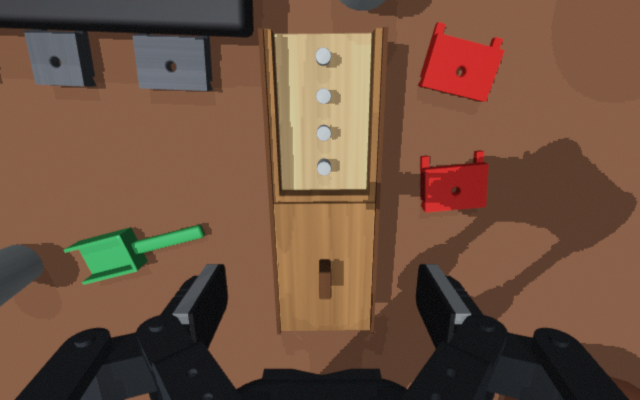

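send_rows --rows '[[[-5,-40,0],0],[[-5,-45,0],0],[[-5,-45,0],0],[[-5,-45,0],0],[[-5,-45,0],0],[[-5,-45,0],0],[[-5,-45,0],0],[[-5,-45,0],0],[[-5,-45,0],0],[[-5,-45,0],0]]'

```text
t: 6.45
tool_pos: [0.442, 0.1176, 0.2489]
tool_rot: [-0.0, 1.0, -0.0, 0.001]
wrist_force: [1.3, -0.1, -0.0]
finger_gap: 0.0857
```

send_rows --rows '[[[-5,-45,0],0],[[-5,-45,0],0],[[-5,-45,0],0],[[-5,-45,0],0],[[-5,-20,0],0],[[0,0,0],0],[[0,0,0],0]]'

```text
t: 7.15
tool_pos: [0.4178, 0.3159, 0.2485]
tool_rot: [0.0, 1.0, 0.0, 0.0]
wrist_force: [0.2, 0.7, 0.6]
finger_gap: 0.0849
```

```bash
python3 - <<'E'
from h import *
st(); p,d,K,T=snap('wrist','w3')
E
```

```text
{'t': 7.15, 'joint_positions': [0.5828, -0.1134, 1.4279, -0.0006, 1.8269, 2.1525], 'tool_pos': [0.4178, 0.3159, 0.2485], 'tool_rot': [0.0002, 1.0, 0.0005, 0.0002], 'wrist_force': [0.2028, 0.6796, 0.6191], 'finger_gap': 0.0849}
```

View pics/w3.png

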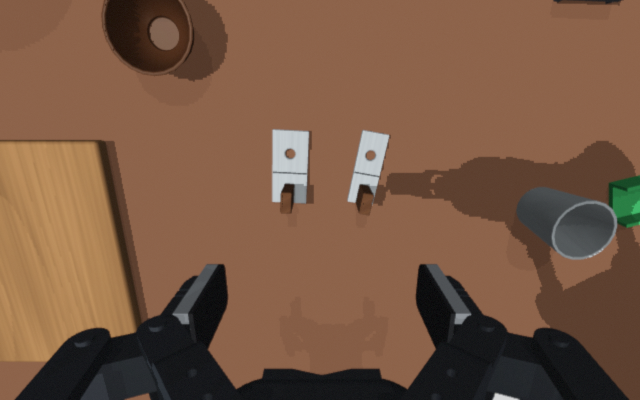

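```bash
cat > blades.py <<'E'
from h import *
def blades(fn,show=True):
    p,d,K,T=load(fn); P=pts(d,K,T); 
    z=P[...,2]; out=[]
    hsv=cv2.cvtColor(p,cv2.COLOR_RGB2HSV)
    m=((z>.033)&(z<.047)&(hsv[...,0]<25)&(hsv[...,1]>60)&(P[...,0]<.58)).astype(np.uint8)
    n,lab,s,c=cv2.connectedComponentsWithStats(m)
    for i in range(1,n):
        if s[i,4]>25:
            q=P[lab==i]; r=cv2.minAreaRect(q[:,:2].astype(np.float32))
            print('grip?',s[i,4],c[i].round(1),q.mean(0).round(4),np.round(r[0],4),np.round(r[1],4),round(r[2],1))
    pl=((hsv[...,1]<60)&(hsv[...,2]>125)&(z<.015)&(z>-.01)&(P[...,0]<.6)).astype(np.uint8)
    n,lab,s,c=cv2.connectedComponentsWithStats(pl)
    for i in range(1,n):
        if s[i,4]>300:
            v,u=np.nonzero(lab==i)
            q=np.array([ray(a,b,.005,K,T)[:2] for a,b in zip(u,v)]).astype(np.float32)
            r=cv2.minAreaRect(q); print('plate',s[i,4],c[i].round(1),'rect',np.round(r[0],4),np.round(r[1],4),round(r[2],1)); print(cv2.boxPoints(r).round(4).tolist())
            # holes
            cs,h=cv2.findContours((lab==i).astype(np.uint8),cv2.RETR_CCOMP,cv2.CHAIN_APPROX_NONE)
            for k,cc in enumerate(cs):
                if h[0][k][3]>=0 and cv2.contourArea(cc)>20:
                    M=cv2.moments(cc); u0,v0=M['m10']/M['m00'],M['m01']/M['m00']; print('  hole px',round(u0,1),round(v0,1),cv2.contourArea(cc),ray(u0,v0,.004,K,T).round(4))
if __name__=='__main__':
    import sys; blades(sys.argv[1])
E
python3 blades.py w3; python3 - <<'E'
from h import *
go([.38,.348,.2],0)
E
```

```text
grip? 1344 [139.3  40.2] [0.5452 0.487  0.0385] [0.5474 0.4771] [0.0645 0.0834] 0.2
grip? 283 [286.  201.4] [0.3894 0.3544 0.0439] [0.3881 0.3549] [0.0121 0.0243] 86.8
grip? 293 [365.3 202.4] [0.3884 0.2699 0.0438] [0.3872 0.2693] [0.0121 0.024 ] 79.6
plate 2237 [289.3 162.5] rect [0.4182 0.3534] [0.0404 0.0857] 87.4
[[0.37450000643730164, 0.335099995136261], [0.46000000834465027, 0.3312999904155731], [0.4618000090122223, 0.3716999888420105], [0.37630000710487366, 0.37549999356269836]]
  hole px 289.5 153.3 91.0 [0.4342 0.3531 0.004 ]
plate 1604 [367.9 162.1] rect [0.4166 0.2641] [0.0316 0.0855] 79.8
[[0.3716999888420105, 0.25619998574256897], [0.45579999685287476, 0.2409999966621399], [0.46140000224113464, 0.2720000147819519], [0.3772999942302704, 0.287200003862381]]
  hole px 369.9 155.0 79.0 [0.4323 0.2615 0.004 ]
now [0.4182 0.3155 0.2487] heading -0.01 tilt 0.04
shift mm in tool axes now [-38.2 -32.5  48.6]
roll -0.01 shift after turn [-38.2 -32.5  48.7]
```

```bash
python3 - <<'E'
from h import *
go([.3881,.3549,.027],-2.7)
for f,l in (('w1',[(68,105),(175,110)]),('w2',[(55,62),(171,66)]),('top0',[(280+153/5,165+102/5),(280+340/5,165+110/5),(280+528/5,165+119/5)])):
    p,d,K,T=load(f)
    for u,v in l: print(f,ray(u,v,.018,K,T).round(4))
E
```

```text
now [0.4182 0.3155 0.2487] heading -0.01 tilt 0.04
shift mm in tool axes now [-30.2 -39.5 221.6]
roll 2.69 shift after turn [-31.9 -38.  221.7]
w1 [ 0.6047 -0.0598  0.018 ]
w1 [ 0.5999 -0.1746  0.018 ]
w2 [ 0.6036 -0.0586  0.018 ]
w2 [ 0.6002 -0.1747  0.018 ]
top0 [0.608  0.0528 0.018 ]
top0 [ 0.6048 -0.062   0.018 ]
top0 [ 0.601  -0.1771  0.018 ]
```

send_rows --rows '[[[0,0,0],2.7],[[-16,-19,30],0],[[-16,-19,40],0],[[0,0,40],0],[[0,0,40],0],[[0,0,30],0],[[0,0,20],0],[[0,0,10],0],[[0,0,5],0],[[0,0,0],0]]' --gripper 0.6

```text
t: 8.2
tool_pos: [0.3885, 0.3557, 0.0338]
tool_rot: [-0.0, 1.0, -0.024, 0.0]
wrist_force: [-0.9, 0.4, 0.6]
finger_gap: 0.0508
```

```bash
python3 - <<'E'
from h import *
st(); go([.3881,.3549,.027],-2.7)
E
```

```text
{'t': 8.2, 'joint_positions': [0.6769, -0.042, 1.7437, -0.0001, 1.4393, 2.295], 'tool_pos': [0.3885, 0.3557, 0.0338], 'tool_rot': [-0.0002, 0.9997, -0.0237, 0.0003], 'wrist_force': [-0.8769, 0.4302, 0.6446], 'finger_gap': 0.0508}
now [0.3885 0.3557 0.0338] heading -2.71 tilt 0.04
shift mm in tool axes now [-0.3  0.8  6.8]
roll -0.01 shift after turn [-0.3  0.8  6.8]
```

send_rows --rows '[[[0,1,6],0],[[0,0,0],0],[[0,0,0],0],[[0,0,0],0],[[0,0,0],0],[[0,0,0],0]]' --gripper 0 --newtons 60

```text
t: 8.8
tool_pos: [0.3882, 0.3554, 0.0279]
tool_rot: [-0.0, 1.0, -0.023, 0.0]
wrist_force: [-0.2, -1.1, 2.6]
finger_gap: 0.0111
```

```bash
python3 - <<'E'
from h import *
st(); p,d,K,T=snap('wrist','w4')
import blades; blades.blades('w4')
go([.495,.06,.04],-2)
E
```

```text
{'t': 8.8, 'joint_positions': [0.6768, -0.0384, 1.7511, -0.0001, 1.428, 2.2937], 'tool_pos': [0.3882, 0.3554, 0.0279], 'tool_rot': [-0.0003, 0.9997, -0.0231, 0.0004], 'wrist_force': [-0.201, -1.1269, 2.5982], 'finger_gap': 0.0111}
grip? 2892 [533.4 290.1] [0.3893 0.2714 0.0421] [0.3874 0.2697] [0.0135 0.0248] 81.8
grip? 1859 [321.5 295.4] [0.3917 0.3562 0.0436] [0.3888 0.3564] [0.0122 0.0247] 86.9
plate 6195 [523.7 155.2] rect [0.4349 0.2607] [0.0307 0.0474] 79.8
[[0.4088999927043915, 0.24979999661445618], [0.4555000066757202, 0.24140000343322754], [0.460999995470047, 0.27160000801086426], [0.41429999470710754, 0.2800000011920929]]
  hole px 519.6 164.0 497.0 [0.4324 0.2612 0.004 ]
plate 11068 [321.6 178.8] rect [0.4237 0.3547] [0.0405 0.074 ] 87.1
[[0.38580000400543213, 0.33629998564720154], [0.4596000015735626, 0.3325999975204468], [0.4616999924182892, 0.37299999594688416], [0.387800008058548, 0.3767000138759613]]
  hole px 321.9 213.5 239.0 [0.4119 0.3551 0.004 ]
  hole px 321.5 168.7 506.5 [0.4344 0.3543 0.004 ]
plate 2118 [492.1 232.4] rect [0.3927 0.2682] [0.0298 0.0354] 79.8
[[0.3727000057697296, 0.2567000091075897], [0.4074999988079071, 0.25040000677108765], [0.41280001401901245, 0.2797999978065491], [0.3779999911785126, 0.28600001335144043]]
now [0.3882 0.3554 0.0279] heading -2.65 tilt 0.05
shift mm in tool axes now [120.4 290.1 -12.1]
roll -0.65 shift after turn [117.1 291.5 -12.1]
```

View pics/w4.png

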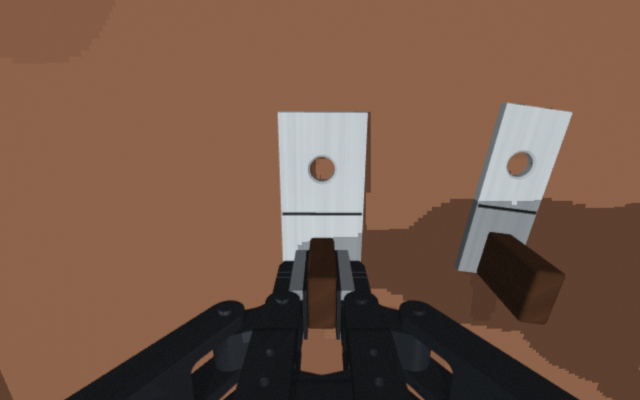

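send_rows --rows '[[[0,0,-10],0],[[20,0,0],0],[[35,0,0],0],[[35,0,0],0],[[25,20,0],-0.7],[[0,40,0],0],[[0,40,0],0],[[0,40,0],0],[[0,40,0],0],[[0,40,0],0]]'

```text
t: 9.85
tool_pos: [0.4944, 0.1286, 0.0371]
tool_rot: [0.0, 1.0, -0.017, -0.0]
wrist_force: [1.4, -0.2, -2.4]
finger_gap: 0.0112
```

send_rows --rows '[[[0,40,0],0],[[0,25,0],0],[[0,5,0],0],[[0,0,0],0],[[0,0,0],0]]'

```text
t: 10.35
tool_pos: [0.4926, 0.0609, 0.0372]
tool_rot: [-0.0, 1.0, -0.017, -0.0]
wrist_force: [-0.6, 0.6, -2.4]
finger_gap: 0.0109
```

```bash
python3 - <<'E'
from h import *
st(); p,d,K,T=snap('wrist','w5')
import blades; blades.blades('w5')
E
```

```text
{'t': 10.35, 'joint_positions': [0.0541, -0.1284, 1.8187, 0.0007, 1.4515, 1.6583], 'tool_pos': [0.4926, 0.0609, 0.0372], 'tool_rot': [-0.0004, 0.9999, -0.0168, -0.0001], 'wrist_force': [-0.5973, 0.5724, -2.4042], 'finger_gap': 0.0109}
grip? 447 [321.5 261.3] [0.5046 0.0615 0.0403] [0.5042 0.0616] [0.0123 0.0027] 89.2
plate 9544 [321.8 178.1] rect [0.5252 0.0607] [0.043  0.0791] 87.8
[[0.4848000109195709, 0.040800001472234726], [0.5638999938964844, 0.03779999911785126], [0.565500020980835, 0.08070000261068344], [0.4864000082015991, 0.08370000123977661]]
  hole px 286.0 255.9 21.5 [0.489  0.0815 0.004 ]
  hole px 321.4 168.7 498.5 [0.5369 0.0606 0.004 ]
plate 1674 [ 11.4 360.5] rect [0.4245 0.2526] [0.0165 0.0649] 72.6
[[0.3910999894142151, 0.25440001487731934], [0.453000009059906, 0.23499999940395355], [0.4580000042915344, 0.2508000135421753], [0.3959999978542328, 0.2702000141143799]]
```

View pics/w5.png

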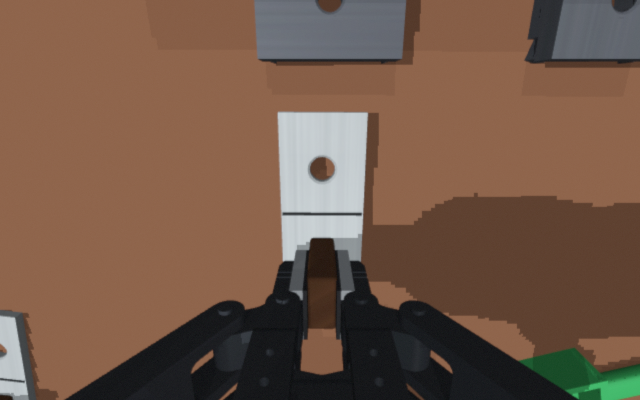

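```bash
python3 - <<'E'
from h import *
p,d,K,T=load('w5'); P=pts(d,K,T)
m=(P[...,2]>.016)&(P[...,2]<.024)&(P[...,0]>.55)
n,lab,s,c=cv2.connectedComponentsWithStats(m.astype(np.uint8))
for i in range(1,n):
    if s[i,4]>200:
        q=P[lab==i]; r=cv2.minAreaRect(q[:,:2].astype(np.float32)); print(s[i],np.round(r[0],4),np.round(r[1],4),round(r[2],2)); print(cv2.boxPoints(r).round(4).tolist())
print(cv2.cvtColor(p,cv2.COLOR_RGB2HSV)[5,300],cv2.cvtColor(p,cv2.COLOR_RGB2HSV)[2,330])
for u,v in ((331,1),(623,1)): print(ray(u,v,.02,K,T).round(4))
print(P[30,300],P[168,300])
a=cv2.resize(p[0:70,240:420],None,fx=4,fy=4); cv2.imwrite('pics/c3.png',a[:,:,::-1])
go([.5,.06,.029])
E
```

```text
[ 254    0  152   61 8628] [0.5966 0.0553] [0.0593 0.0217] 88.02
[[0.5848000049591064, 0.026100000366568565], [0.6065000295639038, 0.025299999862909317], [0.6085000038146973, 0.08460000157356262], [0.5867999792098999, 0.08529999852180481]]
[ 546    0   94   60 5136] [ 0.5932 -0.053 ] [0.0382 0.0219] 88.3
[[0.5817000269889832, -0.07180000096559525], [0.603600025177002, -0.07240000367164612], [0.6047000288963318, -0.034299999475479126], [0.5827999711036682, -0.03359999880194664]]
[107  30 121] [ 11 125  86]
[0.6066 0.0545 0.02  ]
[ 0.6028 -0.0589  0.02  ]
[0.59687752 0.06712722 0.01973334] [0.53946164 0.07059012 0.01294614]
now [0.4926 0.0612 0.0372] heading -1.88 tilt 0.04
shift mm in tool axes now [7.4 0.9 8.2]
```

View pics/c3.png

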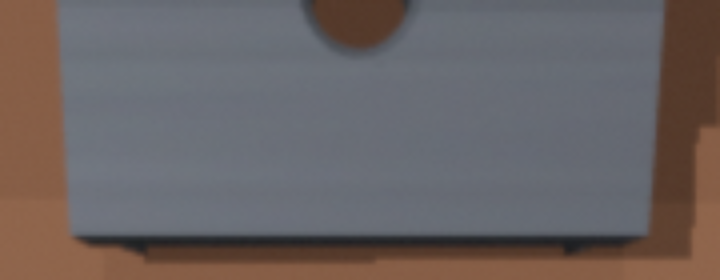

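send_rows --rows '[[[0,3,0],0],[[0,0,5],0],[[0,0,4],0],[[0,0,0],0],[[6,0,0],0],[[8,0,0],0],[[6,0,0],0],[[0,0,0],0],[[0,0,0],0]]'

```text
t: 11.3
tool_pos: [0.5127, 0.0563, 0.0281]
tool_rot: [0.0, 1.0, -0.017, -0.0]
wrist_force: [-0.0, -0.3, -1.7]
finger_gap: 0.011
```

```bash
python3 - <<'E'
from h import *
st(); p,d,K,T=snap('wrist','w6'); P=pts(d,K,T)
go([.5617,.0556,.028],-1.95)
import blades; blades.blades('w6')
m=(P[...,2]>.016)&(P[...,2]<.024)&(P[...,0]>.55)
n,lab,s,c=cv2.connectedComponentsWithStats(m.astype(np.uint8))
for i in range(1,n):
    if s[i,4]>200:
        q=P[lab==i]; r=cv2.minAreaRect(q[:,:2].astype(np.float32)); print(s[i],np.round(r[0],4),np.round(r[1],4),round(r[2],2)); print(cv2.boxPoints(r).round(4).tolist())
E
```

```text
{'t': 11.3, 'joint_positions': [0.0434, -0.0661, 1.7775, -0.0, 1.4305, 1.6484], 'tool_pos': [0.5127, 0.0563, 0.0281], 'tool_rot': [0.0, 0.9999, -0.0171, -0.0002], 'wrist_force': [-0.0421, -0.3103, -1.7424], 'finger_gap': 0.011}
now [0.5125 0.0563 0.0281] heading -1.96 tilt 0.03
shift mm in tool axes now [49.2 -1.   0. ]
roll -0.01 shift after turn [49.2 -0.9  0.1]
grip? 1857 [321.5 295.4] [0.5163 0.0572 0.0438] [0.5135 0.0575] [0.0121 0.0248] 87.1
plate 11065 [321.7 178.9] rect [0.5478 0.056 ] [0.0406 0.0742] 87.9
[[0.5099999904632568, 0.03709999844431877], [0.5842000246047974, 0.03440000116825104], [0.5856999754905701, 0.07490000128746033], [0.5115000009536743, 0.07769999653100967]]
  hole px 322.0 213.5 238.0 [0.5364 0.0562 0.004 ]
  hole px 321.3 168.6 492.5 [0.559  0.0558 0.004 ]
plate 348 [  3.9 381.6] rect [0.4391 0.2458] [0.0063 0.0334] 71.2
[[0.4223000109195709, 0.24819999933242798], [0.453900009393692, 0.23739999532699585], [0.4560000002384186, 0.2433999925851822], [0.4242999851703644, 0.2542000114917755]]
[  239     0   162   112 16719] [0.6057 0.055 ] [0.0596 0.0397] 87.99
[[0.5848000049591064, 0.02590000070631504], [0.6244999766349792, 0.02449999935925007], [0.6266000270843506, 0.08399999886751175], [0.586899995803833, 0.08540000021457672]]
[ 539    0  101  111 9512] [ 0.6024 -0.0535] [0.0391 0.0395] 88.27
[[0.582099974155426, -0.07240000367164612], [0.6215999722480774, -0.07360000163316727], [0.6227999925613403, -0.03460000082850456], [0.5831999778747559, -0.033399999141693115]]
```

View pics/w6.png

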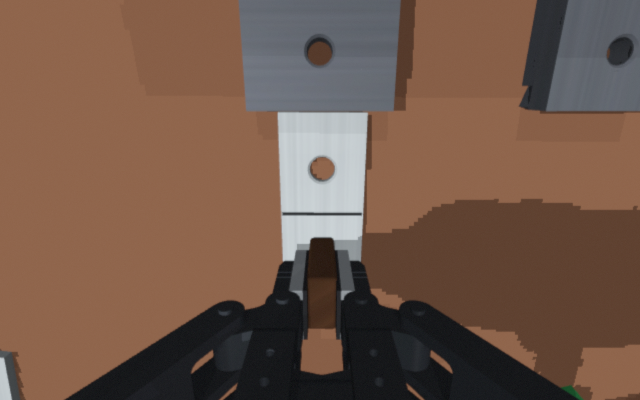

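```bash
cat > fh.py <<'E'
from h import *
def hole(fn,u,v,r=16,z=.02):
    p,d,K,T=load(fn); P=pts(d,K,T)
    u0,v0=max(u-r,0),max(v-r,0)
    c=p[v0:v+r,u0:u+r].astype(int)
    m=((c[...,0]-c[...,2])>12)|(c.max(-1)<60)   # brownish or dark inside the steel
    n,lab,s,cc=cv2.connectedComponentsWithStats(m.astype(np.uint8))
    i=1+np.argmax(s[1:,4]); x,y=cc[i]; 
    cs,_=cv2.findContours((lab==i).astype(np.uint8),cv2.RETR_EXTERNAL,cv2.CHAIN_APPROX_NONE)
    (cx,cy),rr=cv2.minEnclosingCircle(cs[0])
    print(fn,'hole px',s[i].tolist(),round(cx+u0,1),round(cy+v0,1),'r',round(rr,1),'world',ray(cx+u0,cy+v0,z,K,T).round(4))
E
python3 - <<'E'
from fh import *
hole('w6',319,51); hole('w6',618,51); hole('w6',322,168,z=.005)
E
```

```text
w6 hole px [4, 2, 25, 29, 563] 319.0 51.0 r 14.0 world [0.608  0.0551 0.02  ]
w6 hole px [5, 2, 26, 28, 538] 619.5 50.5 r 15.1 world [ 0.6043 -0.059   0.02  ]
w6 hole px [4, 5, 25, 23, 445] 322.0 168.0 r 12.2 world [0.5595 0.0555 0.005 ]
```

send_rows --rows '[[[0,-1,0],0],[[5,0,0],0],[[8,0,0],0],[[8,0,0],0],[[8,0,0],0],[[8,0,0],0],[[6,0,0],0],[[4,0,0],0],[[0,0,0],0],[[0,0,0],0]]'

```text
t: 12.35
tool_pos: [0.5594, 0.0558, 0.0282]
tool_rot: [0.0, 1.0, -0.017, -0.0]
wrist_force: [0.2, 0.8, -1.7]
finger_gap: 0.011
```

```bash
python3 - <<'E'
from fh import *
st(); p,d,K,T=snap('wrist','w7'); go([.5617,.0556,.028],-1.95)
cv2.imwrite('pics/c4.png',cv2.resize(p[100:300,220:420],None,fx=3,fy=3,interpolation=cv2.INTER_CUBIC)[:,:,::-1])
E
```

```text
{'t': 12.35, 'joint_positions': [0.0389, 0.0589, 1.6526, 0.0, 1.4305, 1.6437], 'tool_pos': [0.5594, 0.0558, 0.0282], 'tool_rot': [0.0, 0.9999, -0.017, -0.0002], 'wrist_force': [0.1703, 0.8339, -1.7288], 'finger_gap': 0.011}
now [0.5593 0.0558 0.0282] heading -1.95 tilt 0.02
shift mm in tool axes now [2.4 0.1 0.2]
roll 0.0 shift after turn [2.4 0.1 0.2]
```

View pics/c4.png

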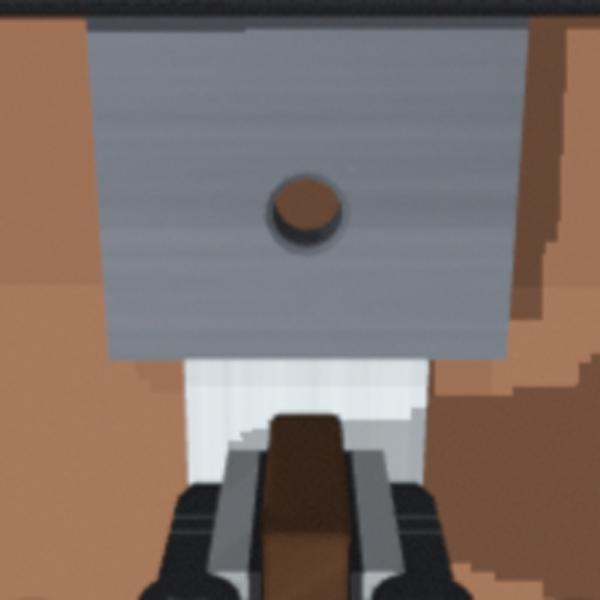

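send_rows --rows '[[[2,0,0],0],[[0,0,0],0],[[0,0,0],0]]'

```text
t: 12.7
tool_pos: [0.5615, 0.0557, 0.0284]
tool_rot: [-0.0, 1.0, -0.017, 0.0]
wrist_force: [0.3, 0.6, -2.0]
finger_gap: 0.0113
```

```bash
python3 - <<'E'
from fh import *
st(); p,d,K,T=snap('wrist','w8'); go([.5617,.0556,.028],-1.95)
cv2.imwrite('pics/c4.png',cv2.resize(p[100:300,220:420],None,fx=3,fy=3,interpolation=cv2.INTER_CUBIC)[:,:,::-1])
hole('w8',322,169)
E
```

```text
{'t': 12.7, 'joint_positions': [0.0387, 0.0638, 1.6472, 0.0, 1.4305, 1.6434], 'tool_pos': [0.5615, 0.0557, 0.0284], 'tool_rot': [-0.0, 0.9999, -0.017, 0.0], 'wrist_force': [0.3247, 0.5673, -1.9816], 'finger_gap': 0.0113}
now [0.5615 0.0557 0.0283] heading -1.95 tilt 0.0
shift mm in tool axes now [0.2 0.1 0.3]
roll 0.0 shift after turn [0.2 0.1 0.3]
w8 hole px [5, 11, 22, 21, 327] 322.0 175.0 r 11.2 world [0.6084 0.0549 0.02  ]
```

View pics/c4.png

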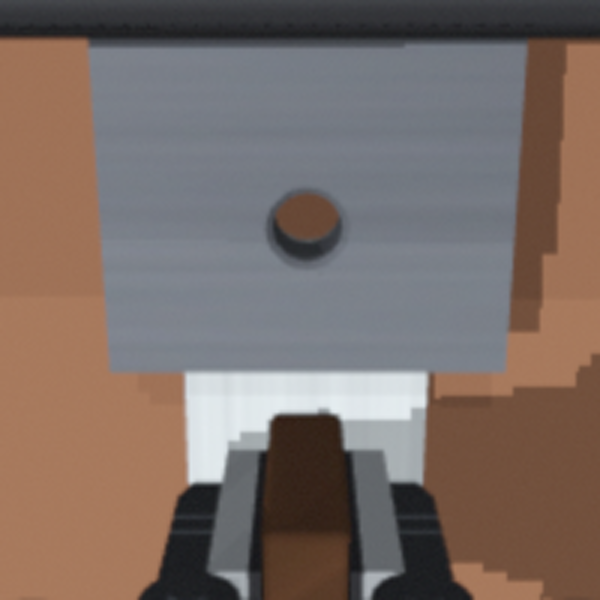

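send_rows --rows '[[[0,0,0],0],[[0,0,0],0],[[0,0,0],0],[[0,0,0],0],[[0,0,-10],0],[[0,0,-30],0],[[0,0,-40],0],[[-10,20,-40],0],[[-10,40,-40],0],[[0,40,-20],0]]' --gripper 0.6

```text
t: 13.75
tool_pos: [0.5398, -0.0386, 0.2084]
tool_rot: [0.0, 1.0, -0.016, 0.003]
wrist_force: [0.8, 0.2, 0.1]
finger_gap: 0.0511
```

```bash
python3 - <<'E'
from fh import *
st(); p,d,K,T=snap('wrist','w9'); go([.5725,-.328,.19],-1)
import blades; blades.blades('w9')
E
```

```text
{'t': 13.75, 'joint_positions': [-0.1343, -0.0772, 1.4649, 0.0002, 1.7477, 1.4681], 'tool_pos': [0.5398, -0.0386, 0.2084], 'tool_rot': [0.0003, 0.9999, -0.0158, 0.0031], 'wrist_force': [0.8297, 0.1888, 0.1476], 'finger_gap': 0.0511}
now [ 0.5405 -0.0449  0.2111] heading -2.13 tilt 0.65
shift mm in tool axes now [ 42.3 281.6  23.1]
roll -1.13 shift after turn [ 37.  282.5  21.1]
grip? 3218 [619.1 192.9] [ 0.5219 -0.3209  0.0366] [ 0.5283 -0.3255] [0.1034 0.0529] 0.2
grip? 2496 [567.3 240.3] [ 0.4721 -0.2782  0.0402] [ 0.4582 -0.2785] [0.2434 0.0035] 0.7
grip? 440 [218.6 165.6] [0.5621 0.0549 0.0434] [0.5616 0.0562] [0.0119 0.0235] 87.9
grip? 441 [ 43.8 330.1] [0.3887 0.2661 0.0418] [0.3869 0.2684] [0.0131 0.0254] 80.0
plate 855 [230.4 149.4] rect [0.5667 0.0566] [0.0412 0.0335] 88.2
[[0.5493000149726868, 0.03660000115633011], [0.5827999711036682, 0.03550000116229057], [0.5841000080108643, 0.07670000195503235], [0.5504999756813049, 0.07769999653100967]]
plate 1390 [ 64.2 282.7] rect [0.4165 0.264 ] [0.0312 0.0854] 79.7
[[0.3716999888420105, 0.2563000023365021], [0.45579999685287476, 0.2409999966621399], [0.46140000224113464, 0.271699994802475], [0.3772999942302704, 0.28700000047683716]]
  hole px 63.4 276.3 74.5 [0.4318 0.2616 0.004 ]
```

View pics/w9.png

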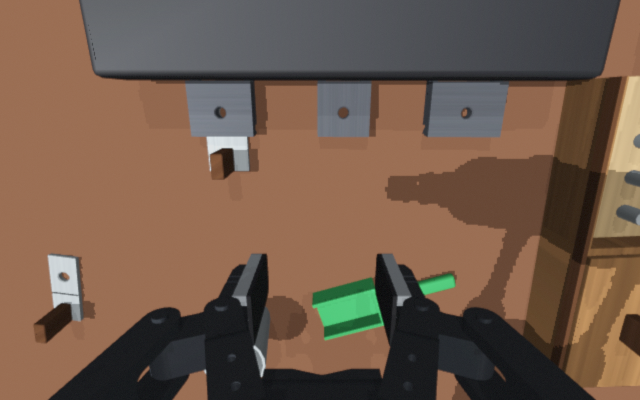

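```bash
python3 - <<'E'
from fh import *
p,d,K,T=load('w2'); P=pts(d,K,T)
for u,v in ((300,80),(345,80),(324,115),(300,150),(345,150),(290,170)): print(u,v,P[v,u].round(4))
E
```

```text
300 80 [ 0.5866 -0.3056  0.0375]
345 80 [ 0.5868 -0.3491  0.0354]
324 115 [ 0.5539 -0.3289  0.0353]
300 150 [ 0.5187 -0.3043  0.0354]
345 150 [ 0.519  -0.3508  0.0359]
290 170 [ 0.4977 -0.2934  0.0357]
```

send_rows --rows '[[[0,35,0],-1.1],[[5,40,0],0],[[5,40,0],0],[[5,40,0],0],[[5,40,0],0],[[5,40,0],0],[[5,30,0],0],[[0,10,0],0],[[0,0,0],0],[[0,0,0],0]]' --gripper 0.4

```text
t: 14.8
tool_pos: [0.565, -0.3128, 0.2033]
tool_rot: [-0.0, 1.0, -0.007, 0.0]
wrist_force: [-0.2, -0.1, -1.1]
finger_gap: 0.0341
```

```bash
cat > pins.py <<'E'
from h import *
def pins(fn):
    p,d,K,T=load(fn); P=pts(d,K,T)
    m=(P[...,2]>.05)&(P[...,2]<.065)&(P[...,0]>.47)&(P[...,0]<.62)&(abs(P[...,1]+.33)<.04)
    n,lab,s,c=cv2.connectedComponentsWithStats(m.astype(np.uint8))
    for i in range(1,n):
        if s[i,4]>15: q=P[lab==i]; print(s[i,4],q.mean(0).round(4),np.round(cv2.minEnclosingCircle(q[:,:2].astype(np.float32))[0],4))
E
python3 - <<'E'
from fh import *; from pins import *
st(); snap('wrist','w10'); pins('w10'); go([.572,-.328,.054],-1)
E
```

```text
{'t': 14.8, 'joint_positions': [-0.5587, 0.2114, 1.1725, 0.0007, 1.7579, 1.0266], 'tool_pos': [0.565, -0.3128, 0.2033], 'tool_rot': [-0.0003, 1.0, -0.0072, 0.0001], 'wrist_force': [-0.2145, -0.0708, -1.0895], 'finger_gap': 0.0341}
232 [ 0.6067 -0.3275  0.0578] [ 0.6057 -0.3277]
220 [ 0.5731 -0.3277  0.0575] [ 0.5726 -0.328 ]
214 [ 0.5395 -0.3283  0.0573] [ 0.5384 -0.3282]
207 [ 0.5059 -0.3286  0.057 ] [ 0.5045 -0.3287]
717 [ 0.4751 -0.317   0.0582] [ 0.4737 -0.317 ]
now [ 0.5651 -0.3124  0.2035] heading -0.78 tilt 0.03
shift mm in tool axes now [  7.1  15.6 149.5]
roll 0.22 shift after turn [  7.2  15.5 149.5]
```

View pics/w10.png

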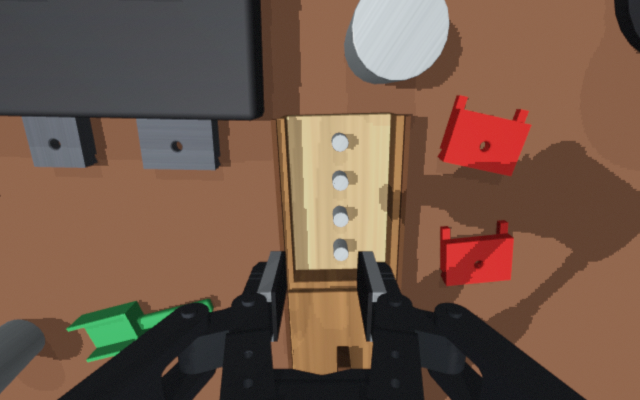

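send_rows --rows '[[[7,15,10],0],[[0,0,40],0],[[0,0,40],0],[[0,0,20],0],[[0,0,10],0],[[0,0,0],0],[[0,0,0],0]]'

```text
t: 15.55
tool_pos: [0.5725, -0.3287, 0.0852]
tool_rot: [0.001, 1.0, -0.007, 0.001]
wrist_force: [0.6, -0.4, 0.3]
finger_gap: 0.0343
```

```bash
python3 - <<'E'
from fh import *; from pins import *
st(); p,*_=snap('wrist','w11'); go([.5725,-.3279,.055],-1)
E
```

```text
{'t': 15.55, 'joint_positions': [-0.5727, 0.2749, 1.3084, 0.0001, 1.5555, 1.0121], 'tool_pos': [0.5725, -0.3287, 0.0852], 'tool_rot': [0.0007, 1.0, -0.007, 0.0012], 'wrist_force': [0.5803, -0.3775, 0.2745], 'finger_gap': 0.0343}
now [ 0.5727 -0.329   0.0857] heading -0.82 tilt 0.21
shift mm in tool axes now [-0.3 -1.2 30.7]
roll 0.18 shift after turn [-0.2 -1.1 30.7]
```

View pics/w11.png

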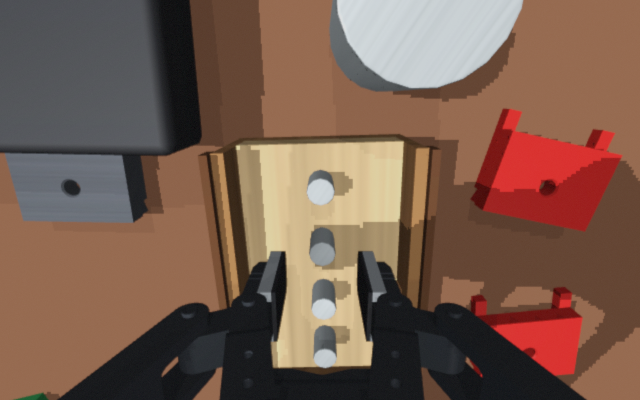

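send_rows --rows '[[[0,-1,10],0],[[0,0,12],0],[[0,0,8],0],[[0,0,0],0],[[0,0,0],0]]'

```text
t: 16.1
tool_pos: [0.5714, -0.3278, 0.0524]
tool_rot: [-0.0, 1.0, -0.007, -0.001]
wrist_force: [-0.2, 1.4, 0.2]
finger_gap: 0.0339
```

send_rows --rows '[[[0,0,0],0],[[0,0,0],0],[[0,0,0],0],[[0,0,0],0]]' --gripper 0 --newtons 60

```text
t: 16.5
tool_pos: [0.572, -0.3281, 0.0538]
tool_rot: [0.0, 1.0, -0.007, 0.001]
wrist_force: [0.4, -0.9, 2.2]
finger_gap: 0.0116
```

```bash
python3 - <<'E'
from fh import *
st(); go([.5725,-.3279,.055],-1)
E
```

```text
{'t': 16.5, 'joint_positions': [-0.5724, 0.2919, 1.3448, -0.0, 1.5036, 1.0132], 'tool_pos': [0.572, -0.3281, 0.0538], 'tool_rot': [0.0003, 1.0, -0.0074, 0.0005], 'wrist_force': [0.4434, -0.9111, 2.2097], 'finger_gap': 0.0116}
now [ 0.572  -0.3281  0.0538] heading -0.85 tilt 0.07
shift mm in tool axes now [ 0.5 -0.2 -1.2]
roll 0.15 shift after turn [ 0.5 -0.2 -1.2]
```

send_rows --rows '[[[0,0,-5],0],[[0,0,-10],0],[[0,0,-20],0],[[0,0,-30],0],[[0,0,0],0]]'

```text
t: 17.0
tool_pos: [0.5736, -0.329, 0.1248]
tool_rot: [0.002, 1.0, -0.007, 0.004]
wrist_force: [-0.5, -0.2, 0.8]
finger_gap: 0.0116
```

```bash
python3 - <<'E'
from fh import *
st(); p,*_=snap('wrist','w12')
cv2.imwrite('pics/c5.png',cv2.resize(p[200:400,180:460],None,fx=2.5,fy=2.5,interpolation=cv2.INTER_CUBIC)[:,:,::-1])
E
```

```text
{'t': 17.0, 'joint_positions': [-0.5723, 0.2563, 1.2597, 0.0002, 1.6167, 1.0132], 'tool_pos': [0.5736, -0.329, 0.1248], 'tool_rot': [0.0023, 1.0, -0.0074, 0.0038], 'wrist_force': [-0.4749, -0.196, 0.7587], 'finger_gap': 0.0116}
```

View pics/c5.png

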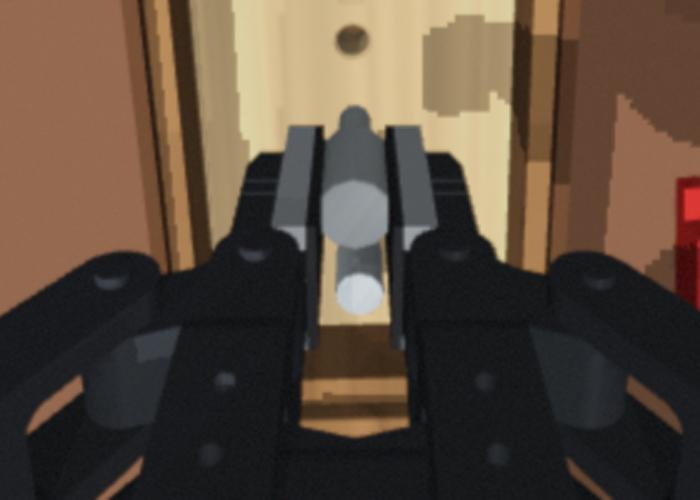

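```bash
python3 - <<'E'
from fh import *
p,d,K,T=load('w12'); P=pts(d,K,T); s=get_state(); print(T[:3,3])
# pin head top region: px approx (180+355/2.5, 200+213/2.5)
for v in (280,284,288): print([P[v,u].round(4).tolist() for u in (312,322,332)])
go([.6075,.0545,.12],-2)
E
```

```text
[ 0.65201181 -0.32843823  0.25399111]
[[0.5773, -0.3239, 0.1293], [0.5771, -0.3282, 0.129], [0.5769, -0.3326, 0.1288]]
[[0.5752, -0.3239, 0.129], [0.5749, -0.3282, 0.1286], [0.5748, -0.3326, 0.1286]]
[[0.5738, -0.3239, 0.13], [0.5736, -0.3282, 0.1297], [0.5733, -0.3325, 0.1293]]
now [ 0.573  -0.3286  0.1222] heading -0.84 tilt 0.35
shift mm in tool axes now [  28.9 -383.6    1.2]
roll 1.16 shift after turn [  21.2 -384.1    2.2]
```

send_rows --rows '[[[0,-20,0],1.1],[[2,-40,0],0],[[2,-40,0],0],[[2,-40,0],0],[[2,-40,0],0],[[2,-40,0],0],[[2,-40,0],0],[[2,-40,0],0],[[2,-40,0],0],[[2,-30,0],0]]'

```text
t: 18.05
tool_pos: [0.6011, 0.0438, 0.117]
tool_rot: [-0.0, 1.0, -0.016, -0.001]
wrist_force: [-0.2, 0.2, -1.0]
finger_gap: 0.0114
```

send_rows --rows '[[[2,-14,0],0],[[0,0,10],0],[[0,0,10],0],[[0,0,0],0],[[0,0,0],0]]'

```text
t: 18.55
tool_pos: [0.6038, 0.0537, 0.097]
tool_rot: [0.0, 1.0, -0.018, -0.001]
wrist_force: [-0.7, 0.5, -0.3]
finger_gap: 0.0115
```

```bash
python3 - <<'E'
from fh import *
go([.6075,.0545,.095],-2)
st(); p,*_=snap('wrist','w13')
cv2.imwrite('pics/c5.png',cv2.resize(p[120:320,180:460],None,fx=2.5,fy=2.5,interpolation=cv2.INTER_CUBIC)[:,:,::-1])
E
```

```text
now [0.6038 0.0537 0.097 ] heading -2.06 tilt 0.11
shift mm in tool axes now [ 3.6 -0.9  2. ]
roll -0.06 shift after turn [ 3.6 -0.9  2. ]
{'t': 18.55, 'joint_positions': [0.0327, 0.1305, 1.4511, -0.0003, 1.5619, 1.6395], 'tool_pos': [0.6038, 0.0537, 0.097], 'tool_rot': [0.0002, 0.9998, -0.018, -0.0009], 'wrist_force': [-0.665, 0.4962, -0.3176], 'finger_gap': 0.0115}
```

View pics/c5.png

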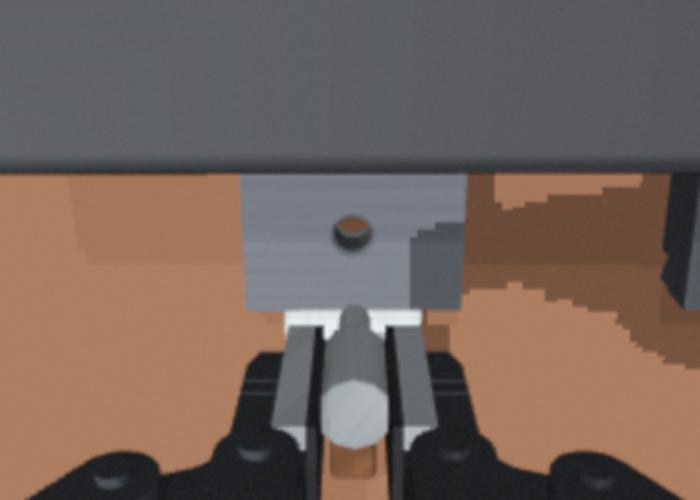

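```bash
python3 - <<'E'
from fh import *
p,d,K,T=load('w13'); P=pts(d,K,T)
hole('w13',321,213,r=12)
c=p[265:305,300:345].astype(int)
m=(np.abs(P[...,2]-.102)<.004)&(P[...,0]>.59)&(abs(P[...,1]-.054)<.01)
n,lab,s,cc=cv2.connectedComponentsWithStats(m.astype(np.uint8)); i=1+np.argmax(s[1:,4])
q=P[lab==i]; print(s[i],cc[i],q.mean(0),cv2.minEnclosingCircle(q[:,:2].astype(np.float32)))
v,u=np.nonzero(lab==i); (cx,cy),r=cv2.minEnclosingCircle(np.stack([u,v],1).astype(np.float32)); print(cx,cy,r,ray(cx,cy,.1012,K,T),ray(cx,cy,.103,K,T))
# shank tip pixel
print('tip silhouettes', ray(322,242.5,.0602,K,T))
E
```

```text
w13 hole px [6, 6, 12, 6, 58] 320.5 210.0 r 5.6 world [0.6106 0.055  0.02  ]
[299 261  48  39 941] [321.66418704 280.10414453] [0.60740737 0.05446983 0.1014019 ] ((0.6089301109313965, 0.05413204804062843), 0.011690109968185425)
321.7082824707031 275.9189758300781 26.634727478027344 [0.6093806  0.05437877 0.1012    ] [0.61045377 0.05434411 0.103     ]
tip silhouettes [0.60584169 0.05428032 0.0602    ]
```

```bash
python3 - <<'E'
from fh import *
p,d,K,T=load('w13')
print('hole',ray(320.8,213.2,.02,K,T)); print('head',ray(322,285.6,.1012,K,T))
g=cv2.cvtColor(p,cv2.COLOR_RGB2GRAY)
cv2.imwrite('pics/c6.png',cv2.resize(p[200:300,290:355],None,fx=8,fy=8,interpolation=cv2.INTER_CUBIC)[:600,:,::-1])
E
```

```text
hole [0.60833577 0.05489905 0.02      ]
head [0.60460703 0.05441818 0.1012    ]
```

View pics/c6.png

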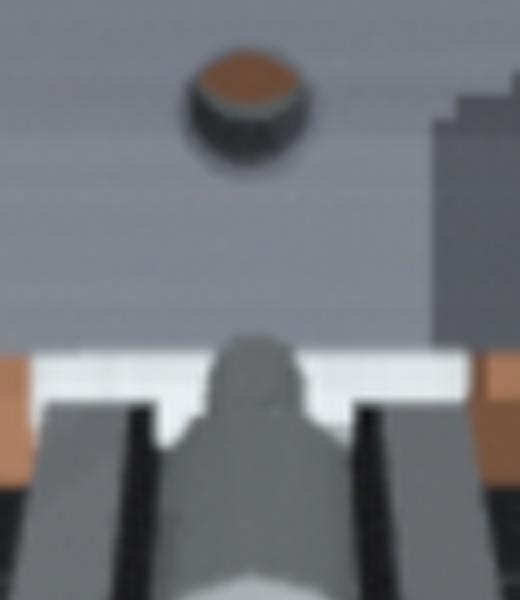

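send_rows --rows '[[[3.7,-0.8,0],0],[[0,0,10],0],[[0,0,12],0],[[0,0,10],0],[[0,0,0],0],[[0,0,0],0]]'

```text
t: 19.2
tool_pos: [0.6076, 0.0559, 0.0653]
tool_rot: [0.0, 1.0, -0.017, -0.001]
wrist_force: [-0.6, -0.1, -0.0]
finger_gap: 0.0116
```

```bash
python3 - <<'E'
from fh import *
st(); p,*_=snap('wrist','w14')
cv2.imwrite('pics/c6.png',cv2.resize(p[190:310,270:370],None,fx=5,fy=5,interpolation=cv2.INTER_CUBIC)[:600,:,::-1])
E
```

```text
{'t': 19.2, 'joint_positions': [0.036, 0.1583, 1.4778, -0.0, 1.5069, 1.6407], 'tool_pos': [0.6076, 0.0559, 0.0653], 'tool_rot': [0.0, 0.9999, -0.0169, -0.0007], 'wrist_force': [-0.6399, -0.0758, -0.0466], 'finger_gap': 0.0116}
```

View pics/c6.png

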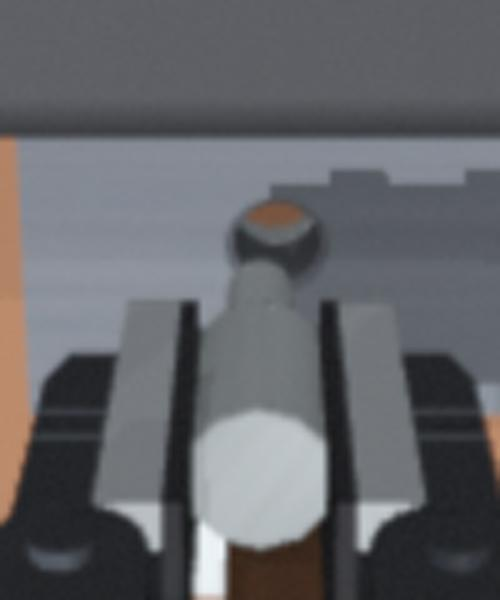

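```bash
python3 - <<'E'
from fh import *
p,d,K,T=load('w14')
print('hole',ray(325.6,238,.02,K,T)); print('head',ray(322,286,.0695,K,T)); print('tipfront',ray(322.2,242.3,.0305,K,T))
st()
E
```

```text
hole [0.6084422  0.05447675 0.02      ]
head [0.60820902 0.05665975 0.0695    ]
tipfront [0.61070988 0.05639186 0.0305    ]
{'t': 19.25, 'joint_positions': [0.036, 0.1578, 1.477, 0.0, 1.5069, 1.6407], 'tool_pos': [0.6081, 0.0559, 0.0661], 'tool_rot': [-0.0, 0.9999, -0.017, -0.0], 'wrist_force': [0.2249, 0.4312, -0.7432], 'finger_gap': 0.0113}
```

send_rows --rows '[[[0.3,2,0],0],[[0,0,0],0],[[0,0,4],0],[[0,0,0],0]]'

```text
t: 19.65
tool_pos: [0.608, 0.0538, 0.0616]
tool_rot: [-0.0, 1.0, -0.017, -0.0]
wrist_force: [0.4, -0.3, -0.1]
finger_gap: 0.011
```

```bash
python3 - <<'E'
from fh import *
st(); p,*_=snap('wrist','w15')
cv2.imwrite('pics/c6.png',cv2.resize(p[190:310,270:370],None,fx=5,fy=5,interpolation=cv2.INTER_CUBIC)[:600,:,::-1])
E
```

```text
{'t': 19.65, 'joint_positions': [0.0325, 0.1606, 1.482, 0.0, 1.4996, 1.6374], 'tool_pos': [0.608, 0.0538, 0.0616], 'tool_rot': [-0.0, 0.9999, -0.017, -0.0003], 'wrist_force': [0.4123, -0.3081, -0.1228], 'finger_gap': 0.011}
```

View pics/c6.png

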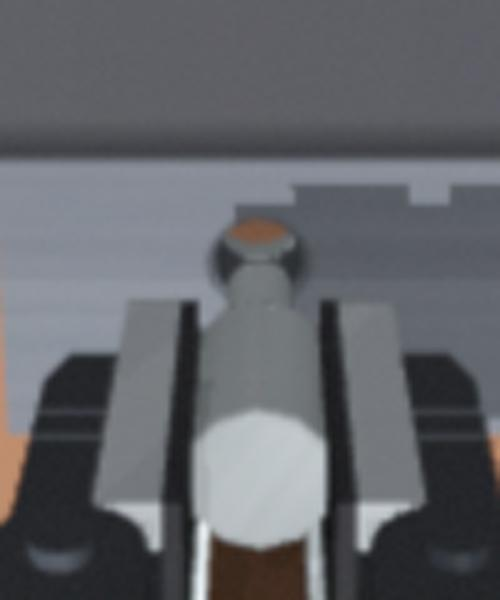

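send_rows --rows '[[[0,0,3],0],[[0,0,3],0],[[0,0,3],0],[[0,0,0],0]]'

```text
t: 20.1
tool_pos: [0.6079, 0.0538, 0.0522]
tool_rot: [0.0, 1.0, -0.017, -0.001]
wrist_force: [-0.7, 0.4, -0.8]
finger_gap: 0.0115
```

send_rows --rows '[[[0,0,3],0],[[0,0,3],0],[[0,0,0],0]]'

```text
t: 20.4
tool_pos: [0.608, 0.0538, 0.0464]
tool_rot: [0.0, 1.0, -0.017, -0.0]
wrist_force: [0.1, -0.5, 0.1]
finger_gap: 0.0111
```

```bash
python3 - <<'E'
from fh import *
st(); p,*_=snap('wrist','w16')
cv2.imwrite('pics/c6.png',cv2.resize(p[190:310,270:370],None,fx=5,fy=5,interpolation=cv2.INTER_CUBIC)[:600,:,::-1])
E
```

```text
{'t': 20.4, 'joint_positions': [0.0326, 0.1711, 1.4981, -0.0, 1.4734, 1.6374], 'tool_pos': [0.608, 0.0538, 0.0464], 'tool_rot': [0.0, 0.9999, -0.017, -0.0005], 'wrist_force': [0.0655, -0.5241, 0.1303], 'finger_gap': 0.0111}
```

View pics/c6.png

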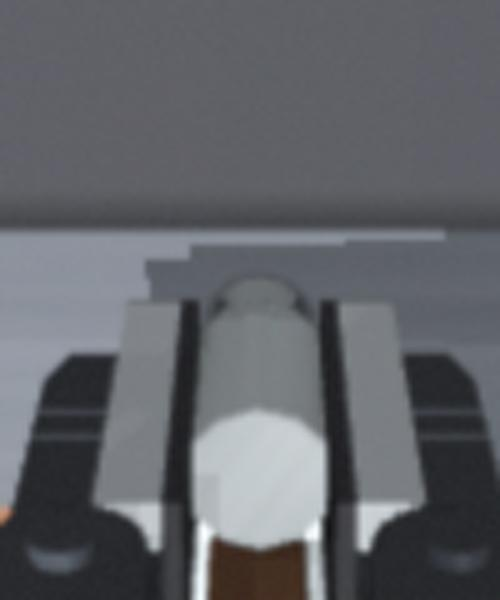

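send_rows --rows '[[[0,0,3],0],[[0,0,3],0],[[0,0,2],0],[[0,0,0],0],[[0,0,0],0]]'

```text
t: 20.95
tool_pos: [0.6082, 0.0539, 0.039]
tool_rot: [0.0, 1.0, -0.017, -0.0]
wrist_force: [0.2, -0.3, 0.4]
finger_gap: 0.0114
```

send_rows --rows '[[[0,0,0.5],0],[[0,0,0],0],[[0,0,0],0]]' --gripper 0.4

```text
t: 21.25
tool_pos: [0.6084, 0.0539, 0.0387]
tool_rot: [-0.0, 1.0, -0.017, 0.0]
wrist_force: [0.6, -0.2, 0.2]
finger_gap: 0.0341
```

send_rows --rows '[[[0,0,-5],0],[[0,0,-15],0],[[0,0,-40],0],[[-10,0,-40],0],[[-30,-10,-30],0],[[-40,-30,-10],0],[[-20,-40,0],0],[[-10,-40,0],0],[[0,0,0],0]]'

```text
t: 22.15
tool_pos: [0.5019, 0.181, 0.1806]
tool_rot: [-0.001, 1.0, -0.014, 0.001]
wrist_force: [0.0, -0.9, -0.7]
finger_gap: 0.0342
```

```bash
python3 - <<'E'
from fh import *
st(); p,d,K,T=snap('wrist','w17'); P=pts(d,K,T)
import blades; blades.blades('w17')
m=(abs(P[...,0]-.608)<.012)&(abs(P[...,1]-.054)<.012)&(P[...,2]>.03)
q=P[m]; print(m.sum(), np.percentile(q[:,2],[50,90,98]).round(4)); t=q[q[:,2]>.038]; print(np.round(cv2.minEnclosingCircle(t[:,:2].astype(np.float32)),4) if len(t) else 0) if False else print(t.mean(0))
E
```

```text
{'t': 22.15, 'joint_positions': [0.2811, -0.0941, 1.5299, 0.002, 1.7028, 1.8809], 'tool_pos': [0.5019, 0.181, 0.1806], 'tool_rot': [-0.0014, 0.9999, -0.0144, 0.0012], 'wrist_force': [0.0313, -0.9152, -0.7248], 'finger_gap': 0.0342}
grip? 655 [477.1 116.9] [0.5618 0.0587 0.0432] [0.5614 0.0571] [0.0126 0.0232] 89.1
grip? 516 [  7.2 146.7] [0.5481 0.4404 0.038 ] [0.547  0.4424] [0.0127 0.0553] 75.4
grip? 38 [231.6 300. ] [0.3985 0.2709 0.0405] [0.3975 0.2718] [0.0034 0.0075] 41.1
plate 1150 [455.4 102.5] rect [0.5672 0.0567] [0.0414 0.0351] 88.4
[[0.5490999817848206, 0.0364999994635582], [0.5842000246047974, 0.03550000116229057], [0.5853000283241272, 0.07689999788999557], [0.5503000020980835, 0.0778999999165535]]
plate 1479 [244.1 253.9] rect [0.4165 0.2641] [0.031  0.0851] 79.6
[[0.3718000054359436, 0.2565000057220459], [0.45559999346733093, 0.24120000004768372], [0.4611000120639801, 0.271699994802475], [0.3774000108242035, 0.28700000047683716]]
  hole px 246.3 250.5 96.5 [0.4322 0.2615 0.004 ]
417 [0.0416 0.0429 0.0434]
[0.60861467 0.05580055 0.04175891]
```

View pics/w17.png

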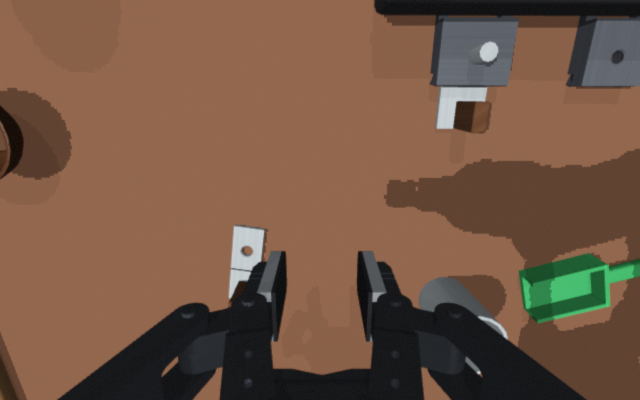

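```bash
python3 - <<'E'
from h import *
go([.387,.2687,.028],-10)
E
```

```text
now [0.5026 0.179  0.1803] heading -1.72 tilt 0.14
shift mm in tool axes now [-118.6  -86.1  152.1]
roll 8.28 shift after turn [-129.5  -68.3  152.3]
```

send_rows --rows '[[[0,0,0],8.3],[[-35,-18,0],0],[[-40,-20,0],0],[[-35,-20,0],0],[[-19.5,-10,20],0],[[0,0,40],0],[[0,0,40],0],[[0,0,25],0],[[0,0,0],0],[[0,0,0],0]]' --gripper 0.6

```text
t: 23.2
tool_pos: [0.3886, 0.2664, 0.0546]
tool_rot: [-0.0, 0.996, -0.09, 0.0]
wrist_force: [0.4, 0.6, -0.1]
finger_gap: 0.051
```

```bash
python3 - <<'E'
from h import *
st();p,*_=snap('wrist','w18'); go([.387,.2687,.028],-10)
import blades; blades.blades('w18')
E
```

```text
{'t': 23.2, 'joint_positions': [0.5289, -0.2151, 1.8636, -0.0003, 1.4926, 2.2797], 'tool_pos': [0.3886, 0.2664, 0.0546], 'tool_rot': [-0.0, 0.996, -0.0898, 0.0003], 'wrist_force': [0.4446, 0.6273, -0.0968], 'finger_gap': 0.051}
now [0.3892 0.2669 0.0556] heading -10.3 tilt 0.16
shift mm in tool axes now [-2.5 -1.3 27.6]
roll -0.3 shift after turn [-2.5 -1.4 27.6]
grip? 1312 [318.1 268.7] [0.3895 0.2689 0.0439] [0.3875 0.2694] [0.0118 0.0247] 80.2
grip? 39 [267.4 272.9] [0.3923 0.2927 0.0454] [0.3929 0.2927] [0.0004 0.0177] 79.2
grip? 32 [375.6 271.5] [0.3837 0.2422 0.0451] [0.3841 0.2421] [0.0003 0.0165] 79.9
plate 6545 [318.4 176.8] rect [0.4166 0.264 ] [0.0307 0.0845] 79.8
[[0.37229999899864197, 0.2565000057220459], [0.4555000066757202, 0.24140000343322754], [0.4609000086784363, 0.27160000801086426], [0.37770000100135803, 0.2865999937057495]]
  hole px 318.7 201.0 200.5 [0.4102 0.2651 0.004 ]
  hole px 318.0 162.1 372.0 [0.4324 0.2614 0.004 ]
```

View pics/w18.png

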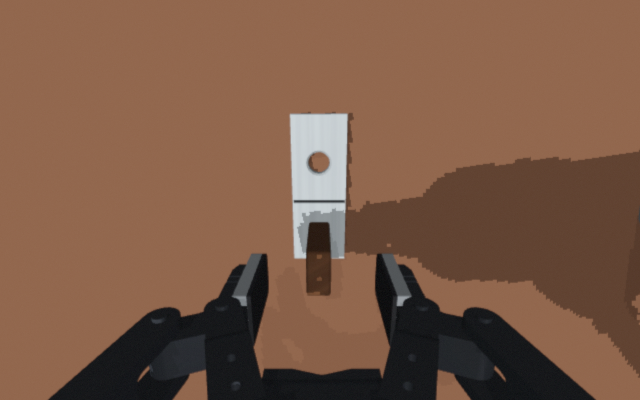

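send_rows --rows '[[[-2,-1,10],0],[[0,0,12],0],[[0,0,5],0],[[0,0,0],0],[[0,0,0],0]]'

```text
t: 23.75
tool_pos: [0.386, 0.2682, 0.0263]
tool_rot: [0.0, 0.996, -0.089, -0.0]
wrist_force: [0.2, 0.0, 0.5]
finger_gap: 0.0512
```

send_rows --rows '[[[0,0,0],0],[[0,0,0],0],[[0,0,0],0],[[0,0,0],0],[[0,0,0],0]]' --gripper 0 --newtons 60

```text
t: 24.25
tool_pos: [0.3863, 0.2684, 0.0269]
tool_rot: [-0.0, 0.996, -0.089, 0.0]
wrist_force: [0.0, 0.2, 2.8]
finger_gap: 0.0107
```

```bash
python3 - <<'E'
from h import *
st();go([.51,-.056,.038],-2)
E
```

```text
{'t': 24.25, 'joint_positions': [0.5348, -0.1948, 1.8968, 0.0001, 1.4386, 2.2845], 'tool_pos': [0.3863, 0.2684, 0.0269], 'tool_rot': [-0.0003, 0.996, -0.0893, 0.0003], 'wrist_force': [0.0023, 0.174, 2.8367], 'finger_gap': 0.0107}
now [0.3863 0.2684 0.0269] heading -10.25 tilt 0.05
shift mm in tool axes now [179.4 297.2 -11.2]
roll -8.25 shift after turn [134.9 319.9 -11.1]
```

send_rows --rows '[[[0,0,-10],0],[[0,0,0],-8.2],[[30,33,0],0],[[31,33,0],0],[[1.5,40,0],0],[[1.5,40,0],0],[[1.5,40,0],0],[[1.5,40,0],0],[[1,40,0],0],[[1,30,0],0]]'

```text
t: 25.25
tool_pos: [0.444, -0.0322, 0.0368]
tool_rot: [0.0, 1.0, -0.018, -0.0]
wrist_force: [0.9, -0.3, -1.3]
finger_gap: 0.011
```

send_rows --rows '[[[26,12,0],0],[[25,12,0],0],[[0,0,0],0],[[0,0,0],0]]'

```text
t: 25.65
tool_pos: [0.4942, -0.056, 0.0362]
tool_rot: [-0.0, 1.0, -0.018, -0.001]
wrist_force: [0.3, -0.2, -1.4]
finger_gap: 0.0113
```

```bash
python3 - <<'E'
from h import *
st();p,*_=snap('wrist','w19'); go([.495,-.056,.028],-2)
E
```

```text
{'t': 25.65, 'joint_positions': [-0.1813, -0.1233, 1.816, 0.0001, 1.4506, 1.4259], 'tool_pos': [0.4942, -0.056, 0.0362], 'tool_rot': [-0.0002, 0.9998, -0.0182, -0.0008], 'wrist_force': [0.3256, -0.2408, -1.4171], 'finger_gap': 0.0113}
now [ 0.4939 -0.0556  0.0362] heading -2.05 tilt 0.09
shift mm in tool axes now [1.2 0.4 8.2]
roll -0.05 shift after turn [1.1 0.4 8.2]
```

View pics/w19.png

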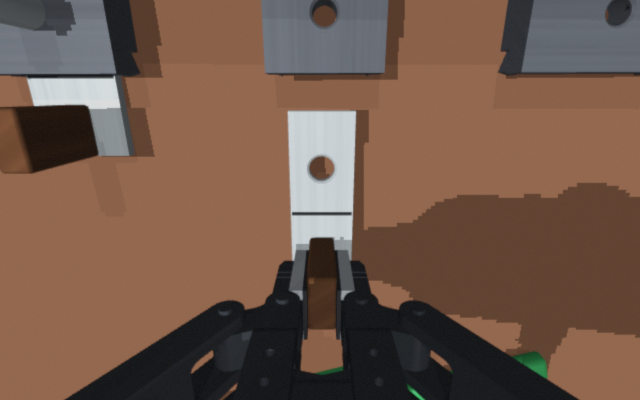

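send_rows --rows '[[[0,0,5],0],[[0,0,4],0],[[0,0,0],0],[[0,0,0],0]]'

```text
t: 26.1
tool_pos: [0.4941, -0.0555, 0.0272]
tool_rot: [-0.0, 1.0, -0.018, -0.0]
wrist_force: [-0.3, 0.7, -1.6]
finger_gap: 0.0111
```

```bash
python3 - <<'E'
from fh import *
st();p,d,K,T=snap('wrist','w20'); P=pts(d,K,T)
cv2.imwrite('pics/c7.png',cv2.resize(p[0:200,240:400],None,fx=3,fy=3)[:,:,::-1])
hole('w20',322,168,z=.005)
import blades; blades.blades('w20')
m=(P[...,2]>.016)&(P[...,2]<.024)&(P[...,0]>.55)
n,lab,s,c=cv2.connectedComponentsWithStats(m.astype(np.uint8))
for i in range(1,n):
    if s[i,4]>200:
        q=P[lab==i]; r=cv2.minAreaRect(q[:,:2].astype(np.float32)); print(s[i],np.round(r[0],4),np.round(r[1],4),round(r[2],2)); print(cv2.boxPoints(r).round(4).tolist())
E
```

```text
{'t': 26.1, 'joint_positions': [-0.1803, -0.1169, 1.8268, 0.0, 1.4321, 1.4258], 'tool_pos': [0.4941, -0.0555, 0.0272], 'tool_rot': [-0.0, 0.9998, -0.0176, -0.0002], 'wrist_force': [-0.3401, 0.7226, -1.5649], 'finger_gap': 0.0111}
w20 hole px [3, 4, 25, 23, 450] 321.3 167.0 r 12.4 world [ 0.5416 -0.0561  0.005 ]
grip? 2186 [ 15.3 144.8] [0.5605 0.0509 0.0395] [0.5613 0.052 ] [0.0063 0.0242] 89.8
grip? 1922 [321.4 295.5] [ 0.4983 -0.0547  0.0438] [ 0.4953 -0.0542] [0.0123 0.0251] 86.4
plate 4365 [ 74.5 106.7] rect [0.5674 0.0566] [0.0405 0.0354] 88.0
[[0.5490000247955322, 0.03700000047683716], [0.5843999981880188, 0.03579999879002571], [0.5857999920845032, 0.0763000026345253], [0.5504000186920166, 0.07750000059604645]]
plate 8162 [321.2 175.8] rect [ 0.5302 -0.0557] [0.0306 0.074 ] 88.1
[[0.4927999973297119, -0.06970000267028809], [0.5666999816894531, -0.0722000002861023], [0.5677000284194946, -0.041600000113248825], [0.49380001425743103, -0.03909999877214432]]
  hole px 321.2 213.0 236.5 [ 0.5185 -0.0552  0.004 ]
  hole px 320.8 167.9 505.0 [ 0.541  -0.0558  0.004 ]
[   0    0  111   
[... 237 characters left out ...]
  73 8965] [ 0.5945 -0.0597] [0.0494 0.025 ] 88.12
[[0.5812000036239624, -0.08389999717473984], [0.6061000227928162, -0.08479999750852585], [0.6078000068664551, -0.03539999946951866], [0.5827999711036682, -0.03460000082850456]]
[ 529    0  111   72 7194] [ 0.5911 -0.1607] [0.0439 0.0248] 88.04
[[0.578000009059906, -0.18230000138282776], [0.6026999950408936, -0.18310000002384186], [0.604200005531311, -0.13920000195503235], [0.5795000195503235, -0.13830000162124634]]
[ 38 106  34  60 891] [0.5616 0.051 ] [0.0036 0.0232] 89.41
[[0.550000011920929, 0.049300000071525574], [0.573199987411499, 0.04899999871850014], [0.573199987411499, 0.05270000174641609], [0.5501000285148621, 0.05290000140666962]]
```

View pics/c7.png

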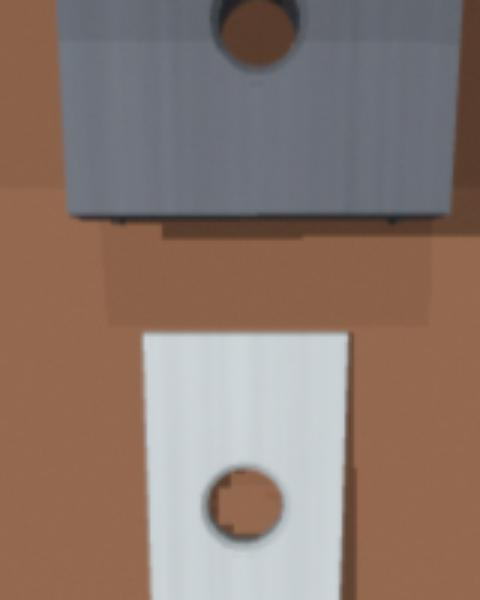

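send_rows --rows '[[[0,1.3,0],0],[[5,0,0],0],[[8,0,0],0],[[8,0,0],0],[[8,0,0],0],[[4,0,0],0],[[0,0,0],0],[[0,0,0],0]]'

```text
t: 26.95
tool_pos: [0.5274, -0.0583, 0.0272]
tool_rot: [-0.0, 1.0, -0.018, -0.0]
wrist_force: [-0.2, -0.5, -1.5]
finger_gap: 0.0111
```

```bash
python3 - <<'E'
from fh import *
st();p,d,K,T=snap('wrist','w21')
cv2.imwrite('pics/c7.png',cv2.resize(p[40:240,220:420],None,fx=3,fy=3)[:,:,::-1])
hole('w21',322,168,z=.005); hole('w21',323,95)
go([.5577,-.0584,.027],-2)
E
```

```text
{'t': 26.95, 'joint_positions': [-0.1742, -0.0246, 1.7389, -0.0, 1.4279, 1.4322], 'tool_pos': [0.5274, -0.0583, 0.0272], 'tool_rot': [-0.0, 0.9998, -0.0178, -0.0003], 'wrist_force': [-0.2156, -0.4533, -1.4712], 'finger_gap': 0.0111}
w21 hole px [3, 5, 25, 22, 440] 321.3 167.0 r 12.4 world [ 0.5748 -0.0589  0.005 ]
w21 hole px [2, 10, 25, 22, 435] 321.0 101.0 r 12.2 world [ 0.6045 -0.0598  0.02  ]
now [ 0.5273 -0.0583  0.0272] heading -2.05 tilt 0.03
shift mm in tool axes now [30.4 -1.   0.2]
roll -0.05 shift after turn [30.4 -1.   0.2]
```

View pics/c7.png

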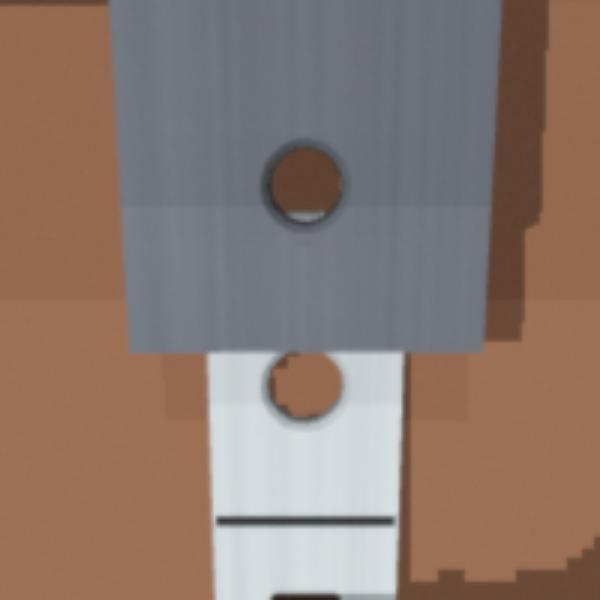

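send_rows --rows '[[[5,0,0],0],[[8,0,0],0],[[8,0,0],0],[[6,0,0],0],[[2.8,0,0],0],[[0,0,0],0],[[0,0,0],0]]'

```text
t: 27.7
tool_pos: [0.5571, -0.0594, 0.0272]
tool_rot: [-0.0, 1.0, -0.018, -0.0]
wrist_force: [0.6, 0.1, -1.9]
finger_gap: 0.0113
```

```bash
python3 - <<'E'
from fh import *
st();p,d,K,T=snap('wrist','w22'); go([.5572,-.0592,.027],-2)
cv2.imwrite('pics/c7.png',cv2.resize(p[100:300,220:420],None,fx=3,fy=3)[:,:,::-1])
E
```

```text
{'t': 27.7, 'joint_positions': [-0.1669, 0.0548, 1.6587, -0.0, 1.4287, 1.4397], 'tool_pos': [0.5571, -0.0594, 0.0272], 'tool_rot': [-0.0, 0.9998, -0.0179, -0.0003], 'wrist_force': [0.562, 0.1109, -1.938], 'finger_gap': 0.0113}
now [ 0.5571 -0.0594  0.0272] heading -2.05 tilt 0.03
shift mm in tool axes now [ 0.1 -0.2  0.2]
roll -0.05 shift after turn [ 0.1 -0.2  0.2]
```

View pics/c7.png

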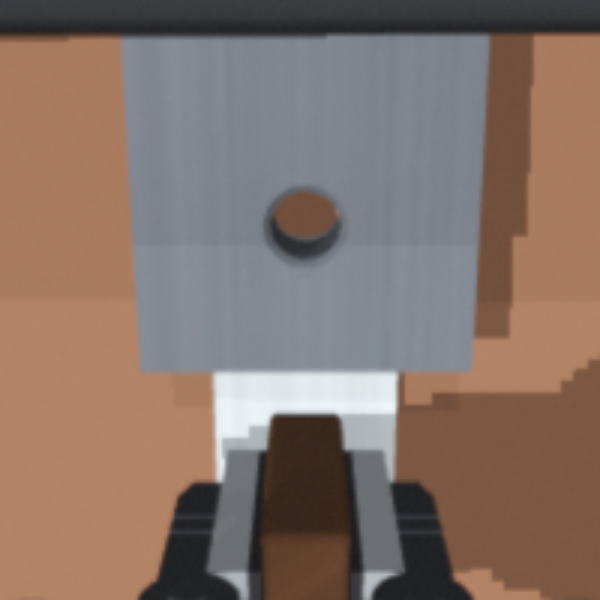

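send_rows --rows '[[[0,0,0],0],[[0,0,0],0],[[0,0,0],0],[[0,0,0],0],[[0,0,-10],0],[[0,0,-30],0],[[0,10,-40],0],[[-10,30,-40],0],[[-10,40,-30],0],[[0,40,0],0]]' --gripper 0.6

```text
t: 28.75
tool_pos: [0.5347, -0.1788, 0.184]
tool_rot: [0.002, 1.0, -0.017, 0.005]
wrist_force: [1.4, -0.1, 0.2]
finger_gap: 0.0511
```

send_rows --rows '[[[0,40,0],0],[[0,40,0],0],[[0,40,0],0],[[0,25,0],-1.1],[[0,0,0],0],[[0,0,0],0]]' --gripper 0.4

```text
t: 29.35
tool_pos: [0.5281, -0.3223, 0.1765]
tool_rot: [-0.0, 1.0, -0.009, 0.0]
wrist_force: [-0.6, 1.9, -0.5]
finger_gap: 0.0343
```

```bash
python3 - <<'E'
from fh import *; from pins import *
st(); snap('wrist','w23'); pins('w23'); go([.5385,-.3284,.085],-1)
import blades; blades.blades('w23')
E
```

```text
{'t': 29.35, 'joint_positions': [-0.6032, 0.1384, 1.3013, 0.0005, 1.7019, 0.9855], 'tool_pos': [0.5281, -0.3223, 0.1765], 'tool_rot': [-0.0002, 1.0, -0.0089, 0.0001], 'wrist_force': [-0.6275, 1.872, -0.482], 'finger_gap': 0.0343}
298 [ 0.6063 -0.3275  0.058 ] [ 0.6062 -0.3274]
272 [ 0.5392 -0.3283  0.0574] [ 0.5381 -0.3283]
260 [ 0.5057 -0.3287  0.0571] [ 0.5044 -0.3287]
54 [ 0.4773 -0.3676  0.0567] [ 0.477  -0.3676]
968 [ 0.475  -0.3207  0.0583] [ 0.4771 -0.3205]
now [ 0.5284 -0.3216  0.1765] heading -0.95 tilt 0.03
shift mm in tool axes now [10.2  6.7 91.5]
roll 0.05 shift after turn [10.3  6.6 91.5]
grip? 12400 [330.6 189.9] [ 0.5298 -0.3291  0.0366] [ 0.5283 -0.3285] [0.1042 0.0907] 0.5
grip? 456 [  7.1 165.8] [ 0.5567 -0.0642  0.0397] [ 0.5572 -0.0635] [0.0243 0.007 ] 0.7
plate 661 [ 35.6 145.3] rect [ 0.5626 -0.0584] [0.0308 0.0339] 88.7
[[0.5453000068664551, -0.07349999994039536], [0.579200029373169, -0.07419999688863754], [0.5799000263214111, -0.04340000078082085], [0.5460000038146973, -0.04259999841451645]]
```

View pics/w23.png

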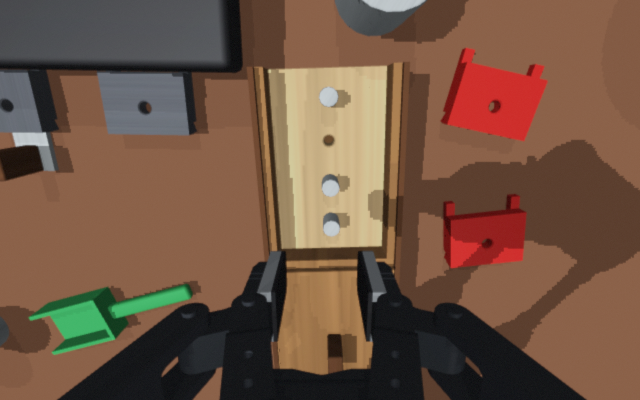

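send_rows --rows '[[[10,6.5,0],0],[[0,0,30],0],[[0,0,40],0],[[0,0,20],0],[[0,0,0],0],[[0,0,0],0]]'

```text
t: 30.0
tool_pos: [0.5386, -0.3279, 0.087]
tool_rot: [0.0, 1.0, -0.008, 0.0]
wrist_force: [-0.1, -0.3, 0.3]
finger_gap: 0.0341
```

```bash
python3 - <<'E'
from fh import *
st(); go([.5385,-.3283,.054],-1)
E
```

```text
{'t': 30.0, 'joint_positions': [-0.6008, 0.1977, 1.3945, 0.0002, 1.5489, 0.9852], 'tool_pos': [0.5386, -0.3279, 0.087], 'tool_rot': [0.0001, 1.0, -0.0076, 0.0003], 'wrist_force': [-0.0979, -0.2567, 0.3286], 'finger_gap': 0.0341}
now [ 0.5386 -0.3279  0.087 ] heading -0.87 tilt 0.03
shift mm in tool axes now [-0.1  0.4 33. ]
roll 0.13 shift after turn [-0.1  0.4 33. ]
```

send_rows --rows '[[[0,0,12],0],[[0,0,12],0],[[0,0,9],0],[[0,0,0],0],[[0,0,0],0]]'

```text
t: 30.5
tool_pos: [0.5379, -0.3288, 0.0526]
tool_rot: [-0.0, 1.0, -0.008, -0.0]
wrist_force: [0.3, 0.5, 0.6]
finger_gap: 0.0344
```

send_rows --rows '[[[0,0,0],0],[[0,0,0],0],[[0,0,0],0],[[0,0,0],0],[[0,0,0],0]]' --gripper 0 --newtons 60

```text
t: 31.0
tool_pos: [0.5385, -0.3291, 0.0539]
tool_rot: [0.0, 1.0, -0.008, 0.001]
wrist_force: [0.4, -0.3, 3.7]
finger_gap: 0.0114
```

send_rows --rows '[[[0,0,-5],0],[[0,0,-10],0],[[0,0,-20],0],[[0,0,-30],0],[[0,0,0],0],[[0,0,0],0]]'

```text
t: 31.6
tool_pos: [0.5385, -0.3291, 0.1194]
tool_rot: [0.001, 1.0, -0.008, 0.001]
wrist_force: [0.1, 0.2, -1.0]
finger_gap: 0.0116
```

```bash
python3 - <<'E'
from fh import *
st(); p,*_=snap('wrist','w24')
cv2.imwrite('pics/c5.png',cv2.resize(p[200:400,180:460],None,fx=2.5,fy=2.5,interpolation=cv2.INTER_CUBIC)[:,:,::-1])
go([.6035,-.0600,.118],-2)
E
```

```text
{'t': 31.6, 'joint_positions': [-0.6024, 0.1835, 1.3526, 0.0, 1.6034, 0.9849], 'tool_pos': [0.5385, -0.3291, 0.1194], 'tool_rot': [0.0006, 1.0, -0.0083, 0.0009], 'wrist_force': [0.1421, 0.2237, -0.967], 'finger_gap': 0.0116}
now [ 0.538  -0.3288  0.1178] heading -0.95 tilt 0.02
shift mm in tool axes now [ 6.100e+01 -2.698e+02 -1.000e-01]
roll 1.05 shift after turn [ 5.610e+01 -2.709e+02 -2.000e-01]
```

View pics/c5.png

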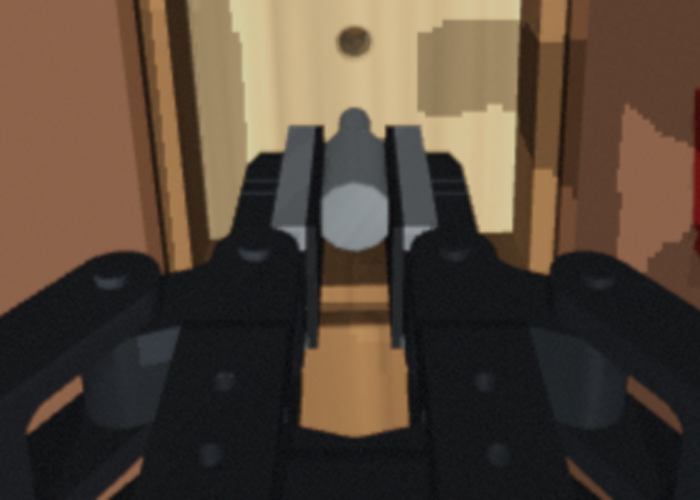

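send_rows --rows '[[[0,-20,0],1.1],[[7,-40,0],0],[[8,-40,0],0],[[8,-40,0],0],[[8,-40,0],0],[[8,-40,0],0],[[8,-30,0],0],[[8,-15,0],0],[[0,-5,0],0],[[0,0,0],0]]'

```text
t: 32.65
tool_pos: [0.6021, -0.0612, 0.1171]
tool_rot: [0.0, 1.0, -0.018, -0.001]
wrist_force: [-0.6, 0.1, -0.2]
finger_gap: 0.0112
```

send_rows --rows '[[[0,0,15],0],[[0,0,15],0],[[0,0,15],0],[[0,0,0],0],[[0,0,0],0]]'

```text
t: 33.15
tool_pos: [0.6017, -0.0613, 0.0719]
tool_rot: [-0.0, 1.0, -0.018, -0.001]
wrist_force: [0.1, -0.2, 0.3]
finger_gap: 0.0112
```

```bash
python3 - <<'E'
from fh import *
st(); p,*_=snap('wrist','w25'); go([.604,-.0608,.066],-2)
cv2.imwrite('pics/c6.png',cv2.resize(p[190:310,270:370],None,fx=5,fy=5,interpolation=cv2.INTER_CUBIC)[:600,:,::-1])
E
```

```text
{'t': 33.15, 'joint_positions': [-0.1578, 0.1407, 1.4853, -0.0, 1.5177, 1.4494], 'tool_pos': [0.6017, -0.0613, 0.0719], 'tool_rot': [-0.0001, 0.9998, -0.0182, -0.001], 'wrist_force': [0.1417, -0.1831, 0.3063], 'finger_gap': 0.0112}
now [ 0.6023 -0.0613  0.073 ] heading -2.07 tilt 0.01
shift mm in tool axes now [ 1.7 -0.5  7. ]
roll -0.07 shift after turn [ 1.7 -0.5  7. ]
```

View pics/c6.png

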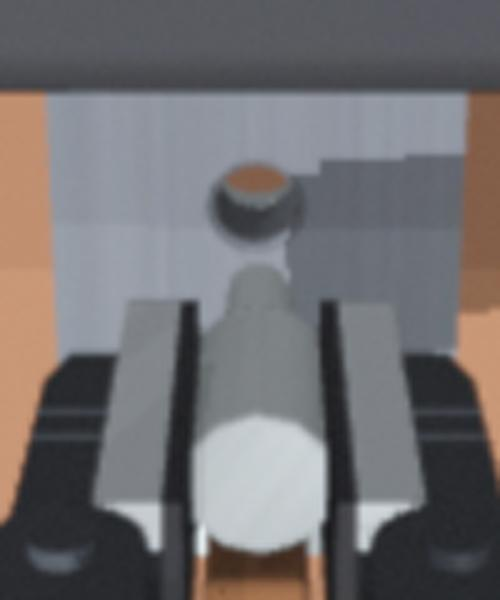

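```bash
python3 - <<'E'
from fh import *
p,d,K,T=load('w25')
print('hole',ray(270+257/5,190+201/5,.02,K,T)); print('head',ray(322,190+483/5,.073+.0038,K,T)); 
E
```

```text
hole [ 0.60464433 -0.06037924  0.02      ]
head [ 0.60244255 -0.06056385  0.0768    ]
```

send_rows --rows '[[[2,-0.3,0],0],[[0,0,0],0],[[0,0,6],0],[[0,0,5],0],[[0,0,0],0]]'

```text
t: 33.7
tool_pos: [0.6036, -0.0606, 0.0606]
tool_rot: [-0.0, 1.0, -0.018, -0.001]
wrist_force: [-0.3, -0.3, -0.8]
finger_gap: 0.0114
```

```bash
python3 - <<'E'
from fh import *
st(); p,*_=snap('wrist','w26'); go([.604,-.0608,.038],-2)
cv2.imwrite('pics/c6.png',cv2.resize(p[190:310,270:370],None,fx=5,fy=5,interpolation=cv2.INTER_CUBIC)[:600,:,::-1])
E
```

```text
{'t': 33.7, 'joint_positions': [-0.1561, 0.1528, 1.4925, 0.0, 1.4986, 1.4503], 'tool_pos': [0.6036, -0.0606, 0.0606], 'tool_rot': [-0.0002, 0.9998, -0.0178, -0.0011], 'wrist_force': [-0.2591, -0.2535, -0.7518], 'finger_gap': 0.0114}
now [ 0.6039 -0.0606  0.0611] heading -2.05 tilt 0.09
shift mm in tool axes now [ 0.2  0.2 23.1]
roll -0.05 shift after turn [ 0.1  0.2 23.1]
```

View pics/c6.png

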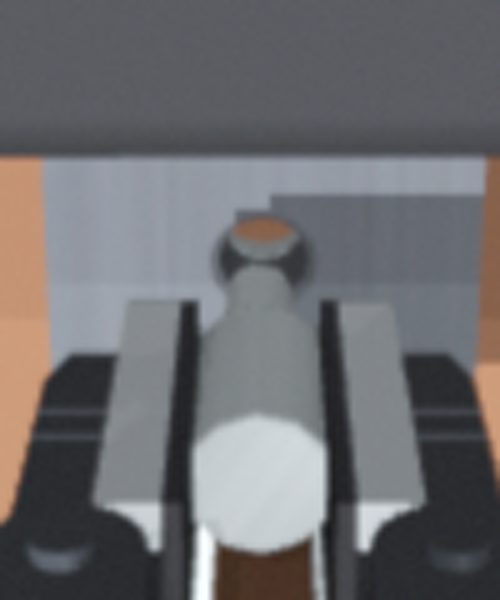

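send_rows --rows '[[[0.2,0.3,3],0],[[0,0,3],0],[[0,0,3],0],[[0,0,3],0],[[0,0,0],0]]'

```text
t: 34.25
tool_pos: [0.6042, -0.061, 0.0493]
tool_rot: [-0.0, 1.0, -0.018, -0.001]
wrist_force: [-0.1, 0.2, -0.7]
finger_gap: 0.0111
```

send_rows --rows '[[[0,0,3],0],[[0,0,3],0],[[0,0,3],0],[[0,0,1],0],[[0,0,0],0]]'

```text
t: 34.75
tool_pos: [0.6044, -0.061, 0.0397]
tool_rot: [-0.0, 1.0, -0.018, -0.0]
wrist_force: [-0.7, 1.4, -0.3]
finger_gap: 0.0117
```

Force is low and the depth right; release and check.

send_rows --rows '[[[0,0,1],0],[[0,0,0],0],[[0,0,0],0],[[0,0,0],0]]' --gripper 0.4

```text
t: 35.15
tool_pos: [0.6047, -0.0611, 0.0392]
tool_rot: [0.0, 1.0, -0.018, 0.0]
wrist_force: [-0.7, 0.6, 0.7]
finger_gap: 0.0343
```

send_rows --rows '[[[0,0,-5],0],[[0,0,-15],0],[[0,0,-40],0],[[-10,0,-40],0],[[-30,0,-40],0],[[-40,0,-20],0],[[0,0,0],0],[[0,0,0],0]]'

```text
t: 35.95
tool_pos: [0.5248, -0.0583, 0.2016]
tool_rot: [0.0, 1.0, -0.018, 0.002]
wrist_force: [1.3, 0.5, -0.8]
finger_gap: 0.034
```

```bash
python3 - <<'E'
from fh import *
st(); p,d,K,T=snap('wrist','w27'); P=pts(d,K,T)
import blades; blades.blades('w27')
m=(P[...,2]>.038)&(P[...,2]<.047)&(P[...,0]>.585)&(P[...,0]<.63)
n,lab,s,c=cv2.connectedComponentsWithStats(m.astype(np.uint8))
for i in range(1,n):
    if s[i,4]>30: q=P[lab==i]; print('head',s[i,4],c[i].round(1),q.mean(0).round(4),np.round(cv2.minEnclosingCircle(q[:,:2].astype(np.float32))[0],4))
go([.398,-.33,.2],-.5)
E
```

```text
{'t': 35.95, 'joint_positions': [-0.175, -0.1113, 1.5089, 0.0001, 1.7393, 1.4317], 'tool_pos': [0.5248, -0.0583, 0.2016], 'tool_rot': [0.0003, 0.9998, -0.018, 0.0023], 'wrist_force': [1.2935, 0.4588, -0.793], 'finger_gap': 0.034}
grip? 4883 [613.8 174.3] [ 0.5257 -0.3251  0.0365] [ 0.5283 -0.329 ] [0.1036 0.0643] 0.4
grip? 2612 [554.3 232. ] [ 0.4675 -0.2782  0.0402] [ 0.4513 -0.2785] [0.2573 0.0033] 0.8
grip? 496 [191.7 151.4] [0.5619 0.0547 0.0433] [0.5614 0.056 ] [0.0121 0.0238] 88.7
grip? 364 [321.4 151.5] [ 0.5581 -0.0585  0.0446] [ 0.5578 -0.0585] [0.0115 0.0238] 88.7
plate 914 [207.4 135. ] rect [0.5668 0.0567] [0.0411 0.0349] 88.0
[[0.5486999750137329, 0.03669999912381172], [0.5835999846458435, 0.03550000116229057], [0.5849999785423279, 0.07660000026226044], [0.5501000285148621, 0.0778999999165535]]
plate 808 [320.9 137. ] rect [ 0.5628 -0.0584] [0.0311 0.0349] 88.0
[[0.5447999835014343, -0.07329999655485153], [0.5796999931335449, -0.07450000196695328], [0.5807999968528748, -0.04349999874830246], [0.5458999872207642, -0.04230000078678131]]
head 450 [583.7  83.1] [ 0.6064 -0.2766  0.0425] [ 0.6059 -0.2765]
head 51 [411.9  59.4] [ 0.6295 -0.134   0.0432] [ 0.6295 -0.1344]
head 140 [494.1  59.1] [ 0.6274 -0.1999  0.0437] [ 0.6273 -0.2018]
head 86 [636.5  82.7] [ 0.6054 -0.3215  0.0408] [ 0.6058 -0.3246]
head 242 [184.4  95.4] [0.6085 0.0541 0.0419] [0.6085 0.0547]
head 219 [321.4  95.5] [ 0.6044 -0.0601  0.042 ] [ 0.604  -0.0602]
now [ 0.5249 -0.0582  0.1998] heading -2.06 tilt 0.09
shift mm in tool axes now [-117.   276.1   -0.4]
roll -1.56 shift after turn [-1.245e+02  2.728e+02 -2.000e-01]
```

View pics/w27.png

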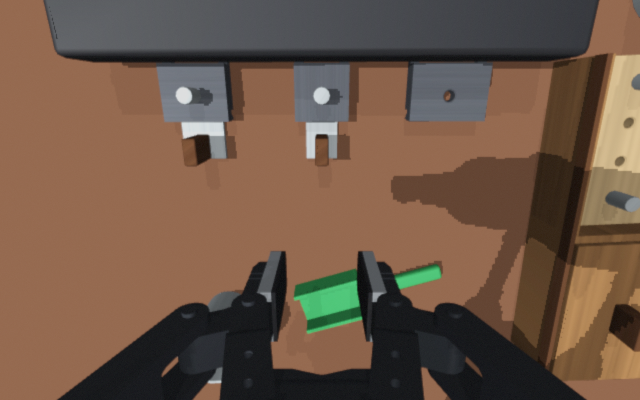

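send_rows --rows '[[[-10,30,0],-1.5],[[-15,40,0],0],[[-20,40,0],0],[[-20,40,0],0],[[-20,40,0],0],[[-20,40,0],0],[[-15,35,0],0],[[-4.5,8,0],0],[[0,0,0],0],[[0,0,0],0]]' --gripper 0.5

```text
t: 37.0
tool_pos: [0.3973, -0.329, 0.198]
tool_rot: [-0.001, 1.0, -0.005, -0.0]
wrist_force: [-0.2, 1.3, 0.0]
finger_gap: 0.0427
```

```bash
python3 - <<'E'
from fh import *
st(); p,d,K,T=snap('wrist','w28'); P=pts(d,K,T)
m=(P[...,2]>.090)&(P[...,2]<.105)&(abs(P[...,0]-.398)<.025)&(abs(P[...,1]+.33)<.012)
q=P[m][:,:2].astype(np.float32); r=cv2.minAreaRect(q); print(m.sum(),r); go([r[0][0],r[0][1],.089],-.5)
E
```

```text
{'t': 37.0, 'joint_positions': [-0.7581, -0.1385, 1.5402, 0.0008, 1.742, 0.822], 'tool_pos': [0.3973, -0.329, 0.198], 'tool_rot': [-0.001, 1.0, -0.0046, -0.0005], 'wrist_force': [-0.1514, 1.2721, 0.0486], 'finger_gap': 0.0427}
658 ((0.3976491093635559, -0.3298371434211731), (0.029762350022792816, 0.0118327047675848), 0.003874940099194646)
now [ 0.3975 -0.3287  0.1983] heading -0.48 tilt 0.09
shift mm in tool axes now [  0.2   1.3 109.3]
roll 0.02 shift after turn [  0.2   1.1 109.3]
```

View pics/w28.png

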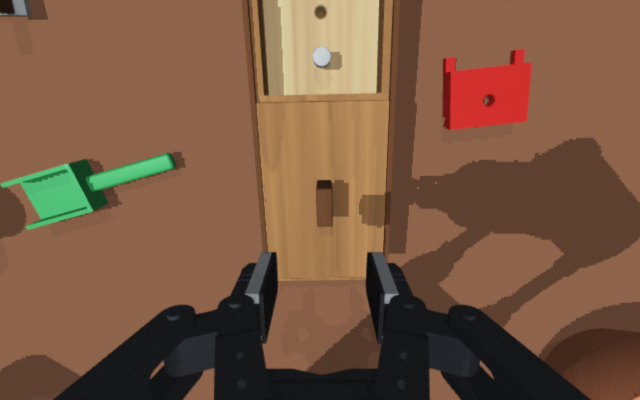

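send_rows --rows '[[[0,1,30],0],[[0,0,40],0],[[0,0,25],0],[[0,0,12],0],[[0,0,0],0],[[0,0,0],0]]'

```text
t: 37.65
tool_pos: [0.3976, -0.3306, 0.0935]
tool_rot: [0.001, 1.0, -0.004, 0.001]
wrist_force: [0.2, -0.6, 0.2]
finger_gap: 0.0427
```

send_rows --rows '[[[0,0,0],0],[[0,0,0],0],[[0,0,0],0],[[0,0,0],0],[[0,0,0],0]]' --gripper 0 --newtons 30

```text
t: 38.15
tool_pos: [0.3975, -0.3309, 0.0939]
tool_rot: [0.001, 1.0, -0.004, 0.001]
wrist_force: [0.0, 2.8, 5.9]
finger_gap: 0.0111
```

send_rows --rows '[[[10,0,0],0],[[20,0,0],0],[[25,0,0],0],[[25,0,0],0],[[25,0,0],0],[[20,0,0],0],[[10,0,0],0],[[5,0,0],0],[[0,0,0],0],[[0,0,0],0]]'

```text
t: 39.15
tool_pos: [0.5385, -0.3295, 0.0939]
tool_rot: [-0.002, 1.0, -0.003, 0.002]
wrist_force: [1.2, 11.2, 7.8]
finger_gap: 0.0116
```

```bash
python3 - <<'E'
from fh import *
st(); go([.5467,-.3285,.089],0)
E
```

```text
{'t': 39.15, 'joint_positions': [-0.6054, 0.196, 1.3841, 0.0047, 1.5609, 0.972], 'tool_pos': [0.5385, -0.3295, 0.0939], 'tool_rot': [-0.0018, 1.0, -0.0033, 0.0016], 'wrist_force': [1.1597, 11.1898, 7.8333], 'finger_gap': 0.0116}
now [ 0.5385 -0.3295  0.0939] heading -0.38 tilt 0.27
shift mm in tool axes now [ 8.2 -1.   4.9]
roll -0.38 shift after turn [ 8.2 -1.   4.9]
```

send_rows --rows '[[[3,-1,0],0],[[3,0,0],0],[[2,0,0],0],[[1,0,0],0],[[1,0,0],0],[[0,0,0],0]]'

```text
t: 39.75
tool_pos: [0.5477, -0.3294, 0.0939]
tool_rot: [-0.001, 1.0, -0.004, 0.001]
wrist_force: [-0.2, 8.3, 7.4]
finger_gap: 0.0114
```

send_rows --rows '[[[1,0,0],0],[[1,0,0],0],[[0,0,0],0]]'

```text
t: 40.05
tool_pos: [0.5496, -0.3293, 0.0939]
tool_rot: [-0.001, 1.0, -0.004, 0.001]
wrist_force: [-2.4, 8.1, 7.0]
finger_gap: 0.0112
```

send_rows --rows '[[[1,0,0],0],[[1,0,0],0],[[0,0,0],0]]'

```text
t: 40.35
tool_pos: [0.5516, -0.3293, 0.0939]
tool_rot: [-0.001, 1.0, -0.004, 0.001]
wrist_force: [-2.1, 8.7, 6.3]
finger_gap: 0.0113
```

send_rows --rows '[[[0,0,0],0],[[0,0,0],0],[[0,0,0],0],[[0,0,0],0],[[0,0,-20],0],[[0,0,-40],0],[[0,0,-40],0],[[-20,0,-20],0],[[0,0,0],0],[[0,0,0],0]]' --gripper 0.6

```text
t: 41.35
tool_pos: [0.5307, -0.3313, 0.2121]
tool_rot: [0.0, 1.0, -0.005, 0.0]
wrist_force: [0.1, 0.0, -0.7]
finger_gap: 0.0516
```

```bash
python3 - <<'E'
from fh import *
st(); p,d,K,T=snap('wrist','w29'); P=pts(d,K,T)
m=(P[...,2]>.090)&(P[...,2]<.105)&(abs(P[...,0]-.545)<.035)&(abs(P[...,1]+.33)<.015)
q=P[m][:,:2].astype(np.float32); r=cv2.minAreaRect(q); print(m.sum(),r)
st()
E
```

```text
{'t': 41.35, 'joint_positions': [-0.6125, 0.1556, 1.2197, 0.0001, 1.7654, 0.9686], 'tool_pos': [0.5307, -0.3313, 0.2121], 'tool_rot': [0.0002, 1.0, -0.0051, 0.0004], 'wrist_force': [0.113, 0.0405, -0.6519], 'finger_gap': 0.0516}
626 ((0.5516636967658997, -0.32821300625801086), (0.030271420255303383, 0.011975076049566269), 0.6899996995925903)
{'t': 41.4, 'joint_positions': [-0.6122, 0.1569, 1.2209, 0.0002, 1.7654, 0.9686], 'tool_pos': [0.5306, -0.3309, 0.2105], 'tool_rot': [-0.0005, 1.0, -0.005, -0.0006], 'wrist_force': [-0.1153, -0.0264, -0.111], 'finger_gap': 0.0511}
```

View pics/w29.png

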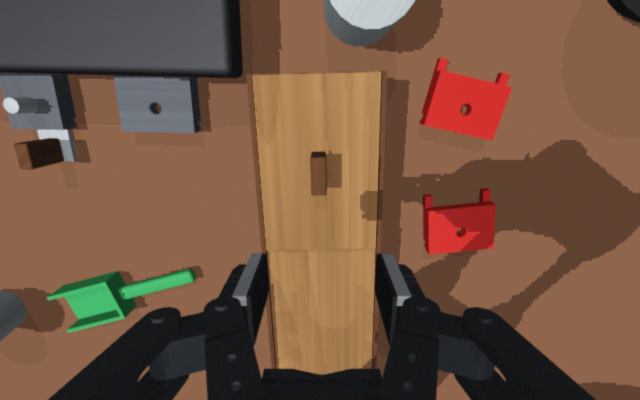

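send_rows --rows '[[[20,-2.5,20],0],[[0,0,40],0],[[0,0,40],0],[[0,0,18],0],[[0,0,0],0],[[0,0,0],0]]'

```text
t: 42.0
tool_pos: [0.5505, -0.3283, 0.0927]
tool_rot: [-0.001, 1.0, -0.005, -0.001]
wrist_force: [0.4, -0.3, 0.3]
finger_gap: 0.0512
```

send_rows --rows '[[[0,0,0],0],[[0,0,0],0],[[0,0,0],0],[[0,0,0],0],[[0,0,0],0]]' --gripper 0 --newtons 30

```text
t: 42.5
tool_pos: [0.5514, -0.3292, 0.096]
tool_rot: [0.001, 1.0, -0.005, 0.001]
wrist_force: [-0.2, 0.0, 5.7]
finger_gap: 0.011
```

send_rows --rows '[[[1,0,0],0],[[1,0,0],0],[[1,0,0],0],[[0,0,0],0]]'

```text
t: 42.9
tool_pos: [0.5523, -0.3292, 0.0959]
tool_rot: [0.0, 1.0, -0.005, -0.001]
wrist_force: [-9.6, 0.9, 9.0]
finger_gap: 0.0115
```

send_rows --rows '[[[0,0,0],0],[[0,0,0],0],[[0,0,0],0],[[0,0,0],0],[[0,0,-20],0],[[0,0,-40],0],[[0,0,-40],0],[[-40,-20,-20],0],[[-40,-40,0],0],[[-30,-40,0],0]]' --gripper 0.6

```text
t: 43.9
tool_pos: [0.4482, -0.2322, 0.2146]
tool_rot: [0.0, 1.0, -0.006, 0.001]
wrist_force: [-0.9, 0.7, 0.1]
finger_gap: 0.0509
```

send_rows --rows '[[[0,-40,0],0],[[0,-40,0],0],[[0,-30,0],0],[[0,0,0],0],[[0,0,0],0]]'

```text
t: 44.4
tool_pos: [0.4505, -0.1221, 0.2142]
tool_rot: [0.0, 1.0, -0.004, 0.0]
wrist_force: [-0.4, -0.5, 0.3]
finger_gap: 0.0513
```

```bash
python3 - <<'E'
from fh import *
st(); p,d,K,T=snap('wrist','w30'); P=pts(d,K,T); snap('scene','scene1'); snap('top','top1')
m=(P[...,2]>.090)&(P[...,2]<.105)&(abs(P[...,0]-.55)<.035)&(abs(P[...,1]+.33)<.02)
if m.sum()>20: print('knob',cv2.minAreaRect(P[m][:,:2].astype(np.float32)))
import blades; blades.blades('w30')
m=(P[...,2]>.038)&(P[...,2]<.047)&(P[...,0]>.585)&(P[...,0]<.625)
n,lab,s,c=cv2.connectedComponentsWithStats(m.astype(np.uint8))
for i in range(1,n):
    if s[i,4]>30: q=P[lab==i]; print('head',s[i,4],c[i].round(1),q.mean(0).round(4),np.round(cv2.minEnclosingCircle(q[:,:2].astype(np.float32))[0],4))
p,d,K,T=load('top1'); P=pts(d,K,T)
m=(P[...,2]>.085)&(P[...,2]<.11)&(abs(P[...,0]-.55)<.04)&(abs(P[...,1]+.33)<.04); print('top knob',cv2.minAreaRect(P[m][:,:2].astype(np.float32)))
E
```

```text
{'t': 44.4, 'joint_positions': [-0.3373, -0.2746, 1.6294, -0.0004, 1.7861, 1.2414], 'tool_pos': [0.4505, -0.1221, 0.2142], 'tool_rot': [0.0003, 1.0, -0.004, 0.0002], 'wrist_force': [-0.4176, -0.5132, 0.3061], 'finger_gap': 0.0513}
knob ((0.5524728298187256, -0.32746198773384094), (0.01448166836053133, 0.029611993581056595), 89.49468994140625)
grip? 2018 [489.9 161. ] [ 0.4647 -0.2782  0.0399] [ 0.4469 -0.2785] [0.266  0.0027] 0.6
grip? 649 [111.   57.5] [0.5609 0.0544 0.0429] [0.5609 0.0562] [0.0132 0.0237] 86.1
grip? 491 [249.1  57.7] [ 0.5599 -0.0616  0.0441] [ 0.5596 -0.0605] [0.0125 0.023 ] 88.3
plate 942 [138.1  49.4] rect [0.5671 0.0563] [0.0409 0.0354] 89.6
[[0.5491999983787537, 0.035999998450279236], [0.5845999717712402, 0.0357000008225441], [0.5849000215530396, 0.07660000026226044], [0.5494999885559082, 0.07689999788999557]]
plate 532 [262.9  51. ] rect [ 0.5654 -0.0602] [0.0308 0.0332] 87.5
[[0.5480999946594238, -0.07479999959468842], [0.5813000202178955, -0.0763000026345253], [0.5825999975204468, -0.045499999076128006], [0.5494999885559082, -0.04410000145435333]]
head 48 [102.6   1.2] [0.6028 0.0536 0.0412] [0.6036 0.0544]
head 117 [244.8   3.3] [ 0.6004 -0.0606  0.0416] [ 0.6023 -0.0603]
head 122 [512.4  10.8] [ 0.5934 -0.2766  0.0422] [ 0.5936 -0.277 ]
top knob ((0.5521916151046753, -0.32832542061805725), (0.011703750118613243, 0.029929418116807938), 87.40897369384766)
```

View pics/w30.png

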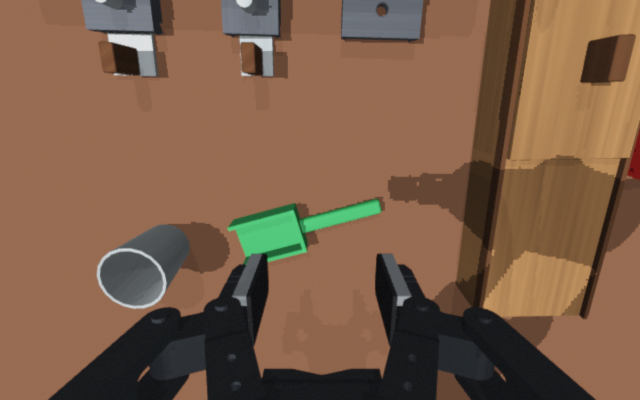

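View pics/scene1.png

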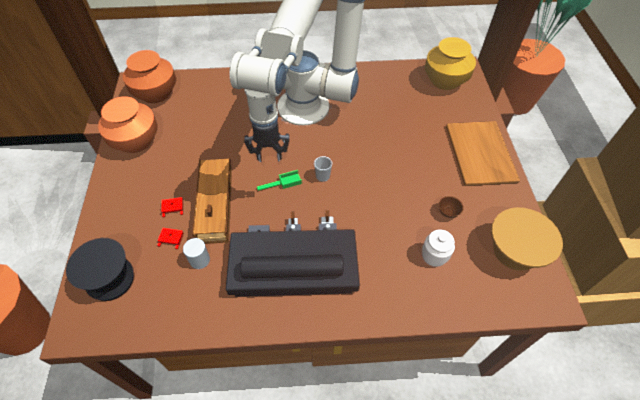

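send_rows --rows '[[[40,-20,0],0],[[40,-30,0],0],[[10,-10,0],0],[[0,0,0],0],[[0,0,0],0],[[0,0,0],0]]'

```text
t: 45.15
tool_pos: [0.5403, -0.0645, 0.2143]
tool_rot: [0.0, 1.0, -0.006, 0.0]
wrist_force: [0.2, -0.4, 0.0]
finger_gap: 0.0512
```

```bash
python3 - <<'E'
from fh import *
st(); p,d,K,T=snap('wrist','w31'); P=pts(d,K,T)
import blades; blades.blades('w31')
m=(P[...,2]>.038)&(P[...,2]<.047)&(P[...,0]>.585)&(P[...,0]<.625)
n,lab,s,c=cv2.connectedComponentsWithStats(m.astype(np.uint8))
for i in range(1,n):
    if s[i,4]>30: q=P[lab==i]; print('head',s[i,4],c[i].round(1),q.mean(0).round(4),np.round(cv2.minEnclosingCircle(q[:,:2].astype(np.float32))[0],4))
m=(P[...,2]>.016)&(P[...,2]<.024)&(P[...,0]>.575)
n,lab,s,c=cv2.connectedComponentsWithStats(m.astype(np.uint8))
for i in range(1,n):
    if s[i,4]>200: q=P[lab==i]; r=cv2.minAreaRect(q[:,:2].astype(np.float32)); print('foot',cv2.boxPoints(r).round(4).tolist())
cv2.imwrite('pics/c8.png',cv2.resize(p[40:190,180:440],None,fx=3,fy=3,interpolation=cv2.INTER_CUBIC)[:,:,::-1])
E
```

```text
{'t': 45.15, 'joint_positions': [-0.181, -0.0637, 1.4415, -0.0005, 1.7636, 1.4009], 'tool_pos': [0.5403, -0.0645, 0.2143], 'tool_rot': [0.0002, 1.0, -0.0056, 0.0001], 'wrist_force': [0.1556, -0.421, 0.0159], 'finger_gap': 0.0512}
grip? 1886 [537.  231.5] [ 0.4845 -0.2781  0.0401] [ 0.4732 -0.278 ] [0.2134 0.0033] 0.6
grip? 446 [192.7 162.1] [0.562  0.0547 0.0434] [0.5616 0.0562] [0.0123 0.0238] 88.6
grip? 328 [317.8 162.2] [ 0.561  -0.0604  0.0446] [ 0.5606 -0.0606] [0.0112 0.0237] 89.4
plate 799 [207.8 145.9] rect [0.5667 0.0569] [0.0414 0.0343] 87.9
[[0.548799991607666, 0.03680000081658363], [0.5831000208854675, 0.035599999129772186], [0.5845999717712402, 0.07689999788999557], [0.5503000020980835, 0.07819999754428864]]
plate 656 [317.4 149.6] rect [ 0.564  -0.0603] [0.0308 0.0322] 88.4
[[0.5475000143051147, -0.07519999891519547], [0.5795999765396118, -0.07609999924898148], [0.5805000066757202, -0.04529999941587448], [0.54830002784729, -0.04439999908208847]]
head 333 [562.9 109. ] [ 0.6055 -0.2766  0.0426] [ 0.6049 -0.2764]
head 219 [187.3 109.4] [0.6087 0.0539 0.0418] [0.6081 0.054
[... 266 characters left out ...]
23279, 0.02539999969303608], [0.6348999738693237, 0.02419999986886978], [0.6363999843597412, 0.08429999649524689], [0.5863999724388123, 0.08550000190734863]]
foot [[0.5809999704360962, -0.08380000293254852], [0.6309999823570251, -0.08550000190734863], [0.6327000260353088, -0.03720000013709068], [0.5827000141143799, -0.03539999946951866]]
foot [[0.5770000219345093, -0.20960000157356262], [0.6270999908447266, -0.2110999971628189], [0.6291999816894531, -0.14100000262260437], [0.5791000127792358, -0.13950000703334808]]
foot [[0.5752000212669373, -0.2759000062942505], [0.5752000212669373, -0.27889999747276306], [0.6262999773025513, -0.27799999713897705], [0.6262000203132629, -0.2750000059604645]]
```

View pics/c8.png

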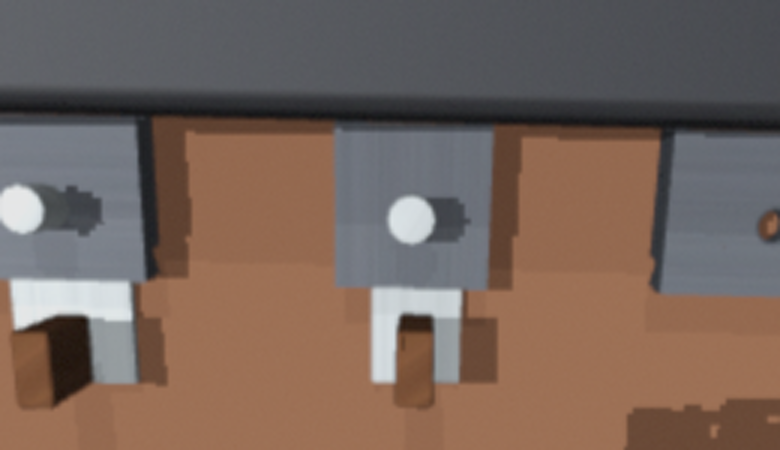

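```bash
python3 - <<'E'
from h import *
go([.560,-.0613,.060],-2)
E
```

```text
now [ 0.5403 -0.0644  0.2145] heading -0.65 tilt 0.04
shift mm in tool axes now [ 19.6  -3.4 154.5]
roll 1.35 shift after turn [ 19.6  -3.8 154.5]
```

send_rows --rows '[[[0,0,0],1.4],[[19.5,-3.8,0],0],[[0,0,40],0],[[0,0,40],0],[[0,0,40],0],[[0,0,20],0],[[0,0,10],0],[[0,0,0],0],[[0,0,0],0]]' --gripper 0.45

```text
t: 46.1
tool_pos: [0.5613, -0.0604, 0.0658]
tool_rot: [0.0, 1.0, -0.017, 0.001]
wrist_force: [-0.4, -0.0, 0.8]
finger_gap: 0.0384
```

```bash
python3 - <<'E'
from h import *
st();p,d,K,T=snap('wrist','w32');go([.560,-.0613,.028],-2)
import blades; blades.blades('w32')
E
```

```text
{'t': 46.1, 'joint_positions': [-0.1675, 0.034, 1.6092, -0.0, 1.4959, 1.4379], 'tool_pos': [0.5613, -0.0604, 0.0658], 'tool_rot': [0.0002, 0.9998, -0.0173, 0.0012], 'wrist_force': [-0.3775, -0.0024, 0.7927], 'finger_gap': 0.0384}
now [ 0.5616 -0.0604  0.0663] heading -1.97 tilt 0.2
shift mm in tool axes now [-1.7  0.9 38.3]
roll 0.03 shift after turn [-1.6  1.  38.3]
grip? 1167 [323.5 256.2] [ 0.5627 -0.0605  0.044 ] [ 0.5605 -0.0604] [0.0119 0.0248] 88.8
grip? 1749 [101.3 260.7] [0.5631 0.0542 0.0422] [0.5616 0.0561] [0.0133 0.0248] 87.8
plate 1803 [140.7 223.1] rect [0.5651 0.0566] [0.0408 0.0309] 88.1
[[0.5489000082015991, 0.03669999912381172], [0.579800009727478, 0.0357000008225441], [0.5812000036239624, 0.07649999856948853], [0.5503000020980835, 0.07750000059604645]]
plate 1363 [322.7 224. ] rect [ 0.5625 -0.0604] [0.0308 0.0281] 88.1
[[0.5479000210762024, -0.07530000060796738], [0.5759999752044678, -0.0763000026345253], [0.5770999789237976, -0.045499999076128006], [0.5490000247955322, -0.04450000077486038]]
```

View pics/w32.png

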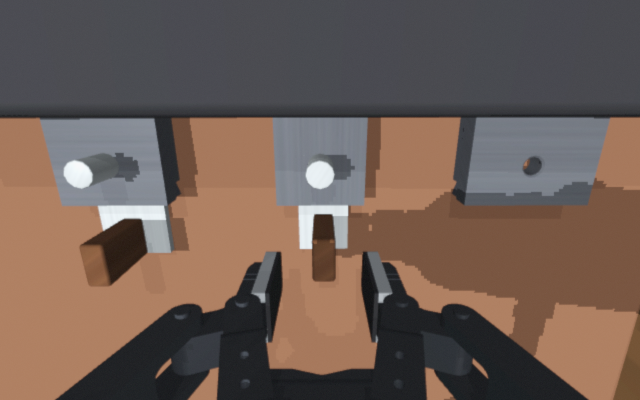

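send_rows --rows '[[[-1,1,15],0],[[0,0,15],0],[[0,0,7],0],[[0,0,0],0],[[0,0,0],0]]'

```text
t: 46.65
tool_pos: [0.5593, -0.061, 0.0266]
tool_rot: [-0.0, 1.0, -0.017, -0.0]
wrist_force: [-0.1, -0.6, -0.0]
finger_gap: 0.0386
```

send_rows --rows '[[[0,0,0],0],[[0,0,0],0],[[0,0,0],0],[[0,0,0],0]]' --gripper 0 --newtons 40

```text
t: 47.05
tool_pos: [0.56, -0.061, 0.0278]
tool_rot: [0.0, 1.0, -0.017, 0.001]
wrist_force: [-0.5, 0.3, 2.3]
finger_gap: 0.0115
```

send_rows --rows '[[[-1,-0.7,0],0],[[-1,-0.5,0],0],[[-0.6,0,0],0],[[0,0,0],0],[[0,0,0],0]]'

```text
t: 47.55
tool_pos: [0.5576, -0.0599, 0.0278]
tool_rot: [0.0, 1.0, -0.017, 0.001]
wrist_force: [3.4, -1.3, 3.8]
finger_gap: 0.011
```

Pulled back 2.4 mm; release, retreat, check.

send_rows --rows '[[[0,0,0],0],[[0,0,0],0],[[0,0,0],0],[[0,0,0],0],[[0,0,-10],0],[[0,0,-30],0],[[0,0,-40],0],[[0,0,-40],0],[[-20,0,-40],0],[[0,0,0],0]]' --gripper 0.45

```text
t: 48.55
tool_pos: [0.5383, -0.0595, 0.1959]
tool_rot: [0.001, 1.0, -0.017, 0.006]
wrist_force: [1.3, -0.2, 0.4]
finger_gap: 0.0382
```

send_rows --rows '[[[0,0,0],0],[[0,0,0],0]]'

```text
t: 48.75
tool_pos: [0.5366, -0.059, 0.186]
tool_rot: [-0.0, 1.0, -0.017, -0.001]
wrist_force: [0.3, 0.6, -0.7]
finger_gap: 0.0387
```

```bash
python3 - <<'E'
from fh import *
st(); p,d,K,T=snap('wrist','w33'); P=pts(d,K,T); snap('top','top2')
import blades; blades.blades('w33')
m=(P[...,2]>.038)&(P[...,2]<.047)&(P[...,0]>.585)&(P[...,0]<.625)
n,lab,s,c=cv2.connectedComponentsWithStats(m.astype(np.uint8))
for i in range(1,n):
    if s[i,4]>30: q=P[lab==i]; print('head',s[i,4],c[i].round(1),q.mean(0).round(4),np.round(cv2.minEnclosingCircle(q[:,:2].astype(np.float32))[0],4))
p,d,K,T=load('top2'); P=pts(d,K,T)
m=(P[...,2]>.085)&(P[...,2]<.11)&(abs(P[...,0]-.55)<.04)&(abs(P[...,1]+.33)<.04); print('top knob',cv2.minAreaRect(P[m][:,:2].astype(np.float32)))
E
```

```text
{'t': 48.75, 'joint_positions': [-0.1726, -0.0733, 1.5008, 0.0, 1.7158, 1.4323], 'tool_pos': [0.5366, -0.059, 0.186], 'tool_rot': [-0.0001, 0.9999, -0.017, -0.0008], 'wrist_force': [0.3266, 0.6169, -0.7362], 'finger_gap': 0.0387}
grip? 2750 [564.2 242. ] [ 0.476  -0.2782  0.0401] [ 0.4611 -0.2781] [0.2377 0.0038] 0.5
grip? 553 [186.1 166.6] [0.5623 0.0547 0.0431] [0.5615 0.0561] [0.0125 0.0239] 88.1
grip? 398 [321.7 166.9] [ 0.5586 -0.059   0.0446] [ 0.5581 -0.0587] [0.011  0.0235] 88.3
plate 945 [203. 149.] rect [0.5661 0.0567] [0.041  0.0342] 88.1
[[0.5483999848365784, 0.03680000081658363], [0.5824999809265137, 0.035599999129772186], [0.583899974822998, 0.07660000026226044], [0.5497000217437744, 0.07779999822378159]]
plate 834 [321.2 150.6] rect [ 0.5628 -0.0588] [0.0311 0.0332] 88.1
[[0.5457000136375427, -0.0737999975681305], [0.5788999795913696, -0.07490000128746033], [0.5799000263214111, -0.043800000101327896], [0.5467000007629395, -0.04270000010728836]]
head 481 [595.7  98.7] [ 0.6056 -0.2766  0.0426] [ 0.6049 -0.2766]
head 265 [178.2 109.2] [0.6086 0.054  0.0417] [0.6081 0.0546]
head 239 [321.2 109.7] [ 0.6045 -0.0601  0.042 ] [ 0.6038 -0.0599]
top knob ((0.5518419742584229, -0.32867011427879333), (0.02987072803080082, 0.011641892604529858), 0.0005979958805255592)
```

View pics/w33.png

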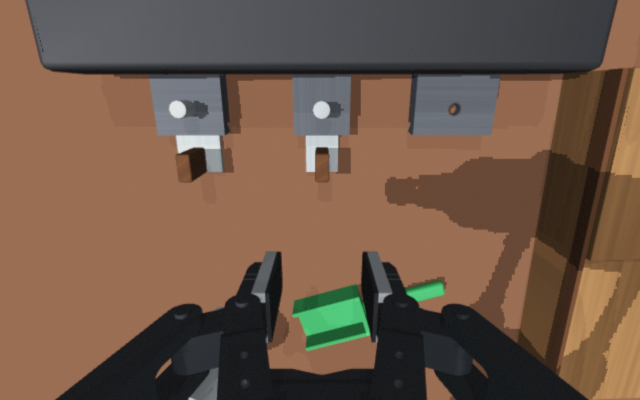

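View pics/top2.png

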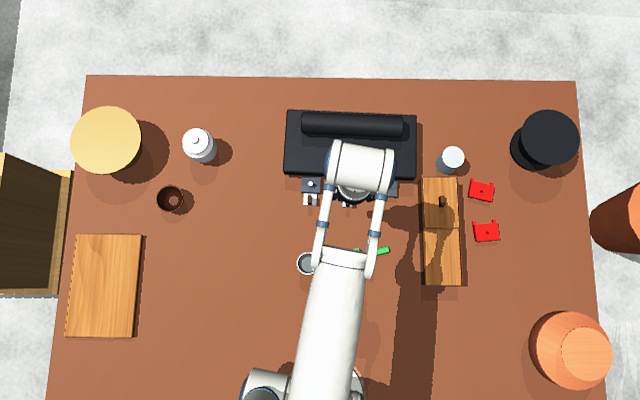

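```bash
python3 -c "
from station import *
print(close_job())"
```

```text
the job is handed in; nothing more can be done
None
```

Both blades present, medium and narrow, are in the feet of their own widths and pinned. The lid is shut and the job is handed in at about 49 s; no verdict came back. No wide blade was in view, so the wide foot stays empty and two spare pins are left in the box.

**Last checks:**
- **Pins:** both heads top out at about 42 mm above the ledge, which is the height for a fully home pin.
- **Blade depth:** the distance from grip to pin measures 46.6 mm on the medium and 45.7 mm on the narrow, against 46 mm nominal. The scribed lines were hidden under the feet's front edges, so I set the depth from the holes.
- **Alignment:** both blades measured in line with their feet to within about 0.2°.
- **Bystanders:** none of them shows any sign of having moved.

**Two readings disagreed along the way:**
- **Lid:** it was about 5 mm ajar at the start. I first took that position as shut, then pushed it on until it met a firm stop (about 10 N). Its knob now reads 5 mm further in than at the start.
- **Narrow blade:** after it was pinned I found it about 3 mm too deep and 2 mm aside. I took this to be the knock. I gripped it again and drew it back about 2.4 mm, and it now reads within about 0.5 mm of where I first set it.

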